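# Take the battery pack out of the scoreboard

## Robot

A 7-joint arm with a two-finger parallel gripper is mounted at the origin on the work surface. World frame = base frame: x ahead of the robot, y to its left, z up, the work surface at z = 0. Lengths are in mm, angles in rad, forces in N, time in s.
With the tool pointing down it reaches from about 400 to 925 mm from the base axis. Payload 4.1 kg.
Tool frame: the origin (TCP) lies on the mounting face of the last link; the fingertips stand 173 mm ahead of it and the grasp point (between the pads) lies 155 mm ahead of it; z points along the fingers, y is the direction in which the jaws open and shut (so a half turn about z gives the same grasp; the last joint's range is limited). The gripper opens to 85 mm and grips with 20 to 120 N. Pads are 22 mm wide; open, the fingers measure 114 mm over their backs; the gripper's body (76 mm by 85 mm) begins 54 mm behind the grasp point. The pads swing forward as they close: fully open they stand 13 mm farther back than shut.
Start: joints at [-1.277, 0.398, 0.045, 1.537, -0.019, 1.207, -0.051], TCP at [248.778, 600.522, 404.747] pointing down, gripper open.
Joint ranges: [-2.82, 2.82], [-0.49, 2.23], [-1.37, 1.46], [0, 2.46], [-1.36, 4.5], [0.23, 2], [-2.94, 2.94]. Speed limits (rad/s): [2.57, 2.57, 3.14, 3.14, 3.14, 3.14, 3.14].

## Interface

Orientations are given as a unit quaternion [w, x, y, z].
In Python, from workcell import read_state, capture, camera_params, close_job, spot_in, outline_of gives the robot as it stands.
- The arm moves only by the tool arm_command, never from a script. Its argument "increments" is a list of rows, each an object with "claw": the opening in per cent of the stroke, from 0 (shut) to 100 (fully open); "delta_pos": the shift along the tool's x, y, z in m, a list of three; "spin": the turn about the tool's z in degrees. A call has 1 to 5 rows; each row is the pose to reach, as a shift and turn from the pose measured when the call began, along the tool's axes at that moment; what a row does not reach only later rows make up. A row lasts 1/8 s, in which the tool goes at most 62.5 mm and 10.7 degrees, less where a joint would pass 70% of its speed; a pose out of reach is approached as far as the arm can. A call with a gripper value outside its range is refused whole. The fingers move at their own pace and stop on an object; "force" is the grip in N (left out, the last holds). Time passes only in rows, so rows that repeat a pose let the fingers close. It gives the time, the measured TCP pose, the force and the opening at its end, in the units of the state.
- read_state(): the state, without advancing time (a new reading comes with each control period).
- capture(name): name is "scene" or "top" or "wrist"; returns (picture, depth): 384x512x3 uint8, blue, green, red; 384x512 float32, mm along the optical axis (not along the pixel's ray), 0 where there is no reading.
- camera_params(name): a dict with "intrinsics" (3x3 intrinsics, pixels), "R" (3x3) and "t" (3): a world point X has camera coordinates R X + t. Camera axes: x right, y down, z forward; pixel columns grow to the right and rows downward; lengths in mm; the calibration is good to about 2 mm. A picture is of the moment at which its call begins: read the wrist's pose just before it. camera_params takes no time and is no camera call; for the wrist camera it gives the pose at the moment of the call.
- close_job(): hands the job in, once; it reports no verdict.
Trained networks look in the newest picture that a camera, given by its name, has taken for a name from the list of things; names that differ only in an ending like _2 or _b are one class to them, and where a whole thing is asked for, a point or a joint stands for the part that bears it (a point fixed in the world has none). Each returns a list of dicts, best first, with "conf" (0 to 1); they miss things now and then, are a little off and sometimes report something else, mostly with a low value. They report only what shows in the picture. A call takes as long as a camera call. They do not tell look-alikes from the thing itself.
- spot_in(name, camera): "box" ([left, top, right, bottom] in pixels, round what is visible of it).
- outline_of(name, camera): "mask" (384x512 bool, what is visible of it) and "box" ([left, top, right, bottom] in pixels, round what is visible of it).
The state is a dict: "t": time; "qpos": joint angles; "joint_vel": joint speeds; "joint_torque": joint torques, N m; "ee_pos": TCP position; "eef_rot": TCP orientation; "wrist_force": force on the tool from outside, world axes, zero at the start; "ft_torque": the same for the moment, N m; "grip_width": finger opening in mm.
Only numpy, scipy, OpenCV 4.12 (cv2) and the standard library are available. Lean on these libraries where they do the work, as an engineer would, in place of code of your own. Each camera call takes 0.05 s, during which the arm holds its last target.

## Task

The tabletop scoreboard's battery is flat. Squeeze the release tab of its battery cover inward and pivot the cover out of its frame, lower edge first; lay the cover flat, outer side up, on the black mat, then lift out the battery pack and set it flat, rib up, in the white tray. Set both down rather than dropping them, and leave the other things on the table where they are.

Things in the scene. Friction and masses are not known exactly. Their poses are not given: they have to be found in the camera images.
- battery_frame: Opening for the battery cover in the scoreboard's sloping back (black wedge, fixed, 210 wide, 160 deep, 108 high; the slope faces away from the robot and rises toward it at 30 degrees). Origin: centre of the opening on the slope's surface. x: up the slope; y: along the width; z: out of the slope. Opening 98 along x, 113 along y; fixed bars 2.5 proud cross its ends: keeper x -60 to -42, lip x 41 to 60.
- frame_lip (a point): Middle of the lip's inner lower edge (frame x = 41, z = -1.5), the line along y about which the cover pivots. Axes as the battery_frame's.
- cover_grip (a point): Grip point of the cover: half-way between the tab and the rib, two upright plates 4 thick, 30 to 34 wide along y, rising 26 from the cover's outer side at its lower part. 36 over their outer faces, 29 with the tab in. The point is 15 above the outer side and 22 down the slope from the plate's centre. Squeeze both along x to free the cover; keep squeezed until the lower edge is up.
- tab_top (a point): The release tab at the cover's lower edge (the plate lower down the slope), its middle, 2 below its top. Pressed inward, toward the rib, it draws its hook from under the keeper. Axes as the cover's.
- release_tab (a joint): Travel of the release tab: 0 out (latched), 0.007 m fully in; the hook is free of the keeper from about 0.005 to 0.006. A spring (3 N at 0, 6.5 N fully in) pushes it out again.
- cover: The loose battery cover, tab included: grey plastic plate 80 along x, 110 along y, 5 thick, 80 g. Origin: centre of its underside, 20 below and 22 up from cover_grip. In place its axes lie as the battery_frame's, outer side flush with the slope. A tongue on its upper end reaches 7 under the lip: raise the lower edge 20 to 30 degrees about the lip, then draw the cover off along its own -x.
- cover_center (a point): Centre of the cover's plate, half-way through its 5 thickness. Axes as the cover's.
- cover_heel (a point): Middle of the cover's upper edge, above the tongue; 40 up from the plate's centre. Axes as the cover's.
- pack_center (a point): Centre of the battery pack, 17.5 above its underside and below its top. The pack lies loose under the cover on the bay's floor, 42 below the slope's surface, axes as the battery_frame's, rib pointing out of the slope, its top 7 below the surface. About 40 is free on each side of the rib along y; guides 11 high flank the block. Pinch the rib along y, lift along z.
- pack: The battery pack: aluminium block 64 along x, 60 along y, 18 thick, with a black pull rib on it, 52 along x, 12 thick along y, 17 tall; 35 high in all. 110 to 220 g. Origin: centre of its underside.
- tray: White open tray, fixed, 150 along x, 130 along y, 25 high, walls 4, floor 4. Origin: centre of its underside. It may be left or right of the scoreboard.
- mat_top (a point): Centre of the upper face of the black rubber mat, 160 by 160, 4 thick, fixed; on the other side of the scoreboard than the tray.
- deck_box: Bystander: blue card box with black band, 75 x 50 x 95 high. Origin: centre of its underside.
- sleeve_pack: Bystander: red packet, 100 x 72 x 22 high. Origin: centre of its underside.
- card_stack: Bystander: stack of cards, 88 x 63 x 17 high. Origin: centre of its underside.
- marker: Bystander: black marker pen lying down, 134 long, 14 thick. Origin: centre of its underside.
- die_a: Bystander: white die, 20 cube. Origin: centre of its underside.
- die_b: Bystander: red die, 20 cube. Origin: centre of its underside.
Mind the look-alikes: they are no part of the job. What is shaped like the tray but yellow is not meant.

How it is judged (in metres and radians):
On the way, in this order (a step that is already met when the one before it is completed fails the run):
1. the release tab is pressed in while the cover still sits in its frame (value of joint release_tab above 0.004 m and distance between cover_heel and frame_lip below 0.012 m and angle between the z axis of cover_center and the z axis of battery_frame, either way round below 0.12 rad), for 0.05 s.
2. the cover is pivoted: its lower edge raised by at least 8 degrees with the upper edge still at the lip (angle between the z axis of cover_center and the z axis of battery_frame, either way round above 0.14 rad and distance between cover_heel and frame_lip below 0.016 m), for 0.05 s.
At the end, for the whole second after the job is handed in: The cover lies flat (within 0.08 rad), outer side up, on the mat, its centre within 50 mm of the mat's centre; the pack lies flat on the tray's floor (within 0.1 rad), rib up, inside the walls; both released and at rest, the other things where they were (horizontal distance between cover_center and mat_top below 0.05 m and z of cover_center in the frame of mat_top below 0.006 m and angle between cover_center's own z axis and vertical below 0.08 rad and x of pack_center in the frame of tray between -0.05 and 0.05 m and y of pack_center in the frame of tray between -0.04 and 0.04 m and z of pack_center in the frame of tray below 0.027 m and angle between pack_center's own z axis and vertical below 0.1 rad and contact force between each of cover, pack and the fingers below 0.1 N and linear speed of each of cover, pack below 0.02 m/s); the robot touches nothing.
It fails at once if the cover falls (faster than 0.7 m/s while not held) (linear speed of cover above 0.7 m/s and contact force between cover and the fingers below 0.05 N).
It fails at once if the pack falls (faster than 0.7 m/s while not held) (linear speed of pack above 0.7 m/s and contact force between pack and the fingers below 0.05 N).
It fails at once if a bystander is moved by more than 30 mm (distance of any of deck_box, sleeve_pack, card_stack, marker, die_a, die_b from where it was at the start of the episode above 0.03 m).
It also fails if it takes over 61 s, if anything falls off the work surface, if the arm or the gripper's body presses on something with over 40 N, if the wrist force passes 120 N, or if a joint passes its speed limit or range.

## Working session

There is one attempt and no reset: what is moved stays moved. The work goes in short steps, Python scripts to look and compute and a tool call to move; the robot and the scene stay as the last step left them, time stands still between calls to the robot, and variables do not carry over. Pictures are saved under pics/ and viewed, and the job is handed in when it is done.

Besides the shell and the picture viewer there is one more tool, called after ">>>" as name([rows], argument=value, ...), one row to a line, values as JSON. arm_command: Moves the arm, as the interface text tells. Its arguments: {"type":"object","properties":{"increments":{"type":"array"},"force":{"type":"number"}},"required":["increments"]}

```bash
ls; mkdir -p pics; python3 - <<'E'
from workcell import *
import cv2,numpy as np
s=read_state();print(s)
for n in("scene","top","wrist"):
    p,d=capture(n);cv2.imwrite(f"pics/{n}0.png",p);np.save(f"{n}0.npy",d)
    c=camera_params(n);print(n,c)
print(read_state()['t'])
E
```

```text
pics
{'t': 0.0, 'qpos': array([-1.27700684,  0.39920438,  0.04502249,  1.5378608 , -0.01869388,
        1.2069231 , -0.05069601]), 'joint_vel': array([ 1.06168553e-03,  4.41098423e-05, -1.45975546e-03, -3.75955709e-04,
       -2.42865691e-05, -4.50270685e-04, -1.79595991e-07]), 'joint_torque': array([ 8.10148977e-04, -4.75113380e+01,  1.36497483e+00, -2.54233038e+01,
        1.16216144e-02,  9.10112722e-03, -6.07306077e-06]), 'ee_pos': array([248.63989912, 600.24882425, 403.66345579]), 'eef_rot': array([-1.24457895e-04,  1.95071262e-01,  9.80788575e-01, -9.79323812e-04]), 'wrist_force': array([ 0.14925188, -0.41846578, -0.62072739]), 'ft_torque': array([-0.02409448,  0.02677673,  0.00205624]), 'grip_width': 85.0605194868394}
scene {'intrinsics': array([[371.61363141,   0.        , 254.81960707],
       [  0.        , 371.61363141, 190.91883943],
       [  0.        ,   0.        ,   1.        ]]), 'R': array([[ 0.77461864,  0.63214725, -0.01886312],
       [ 0.46953764, -0.59483001, -0.65246583],
       [-0.42367483,  0.49655525, -0.75758334]]), 't': array([-367.97680464, -220.94520559, 1226.4088089 ])}
top {'intrinsics': array([[354.97256993,   0.        , 252.54439181],
       [  0.        , 354.97256993, 193.19651334],
       [  0.        ,   0.        ,   1.        ]]), 'R': array([[-0.03654689, -0.99932996,  0.00198704],
       [-0.97130884,  0.03505441, -0.23522399],
       [ 0.23499673, -0.01052673, -0.97193916]]), 't': array([-37.31790826, 535.86030252, 864.86401049])}
wrist {'intrinsics': array([[298.35789389,   0.        , 254.85336583],
       [  0.        , 298.35789389, 195.29744223],
       [  0.        ,   0.        ,   1.        ]]), 'R': array([[ 0.3825307 ,  0.92394135, -0.00162544],
       [ 0.87414507, -0.36134314,  0.32450198],
       [ 0.29923346, -0.12555284, -0.94588362]]), 't': array([-648.03967752,  -42.73235477,  380.43330245])}
0.15
```

View pics/scene0.png

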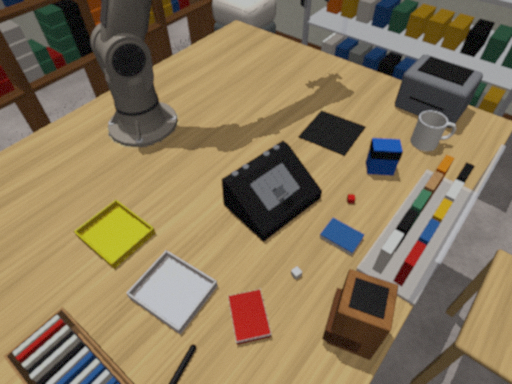

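View pics/top0.png

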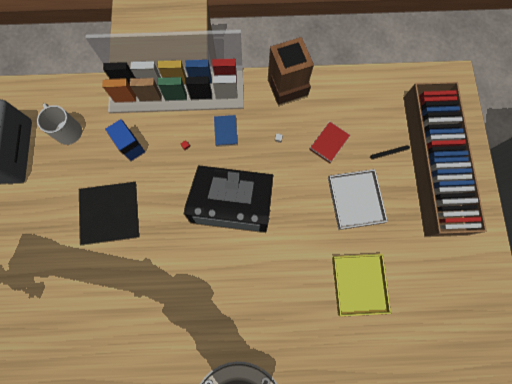

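View pics/wrist0.png

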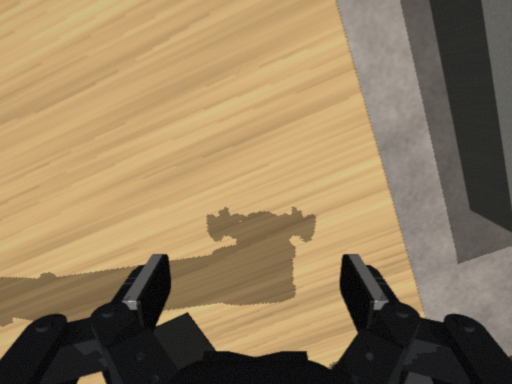

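```bash
cat > h.py <<'E'
from workcell import *
import cv2,numpy as np
from scipy.spatial.transform import Rotation as R_
def cloud(d,c):
    K=c['intrinsics'];v,u=np.mgrid[0:d.shape[0],0:d.shape[1]]
    P=np.stack([(u-K[0,2])/K[0,0]*d,(v-K[1,2])/K[1,1]*d,d],-1)
    return (P-c['t'])@c['R']
def proj(X,c):
    p=(np.atleast_2d(X)@c['R'].T+c['t'])@c['intrinsics'].T
    return p[:,:2]/p[:,2:]
def rot(s): 
    q=s['eef_rot'];return R_.from_quat([q[1],q[2],q[3],q[0]]).as_matrix()
E
python3 - <<'E'
from h import *
s=read_state();print(rot(s))
c=camera_params('top');d=np.load('top0.npy');W=cloud(d,c)
cs=camera_params('scene');Ws=cloud(np.load('scene0.npy'),cs)
for n in['battery_frame','cover','tray','mat_top','deck_box','sleeve_pack','card_stack','marker','die_a','die_b','tab_top','cover_grip']:
  for cam,WW in(('top',W),('scene',Ws)):
    try:r=outline_of(n,cam)
    except Exception as e: print(n,e);continue
    for o in r[:3]:
        m=o['mask']&np.isfinite(WW[...,2]); P=WW[m]
        print(n,cam,round(o['conf'],2),np.round(o['box']),np.median(P,0).round(), P.min(0).round(),P.max(0).round())
        if o['conf']>.5: np.save(f"m_{cam}_{n}.npy",o['mask'])
print(read_state()['t'])
E
```

```text
[[-9.23862068e-01  3.82725316e-01 -4.60189825e-04]
 [ 3.82725577e-01  9.23861020e-01 -1.39615961e-03]
 [-1.09194187e-04 -1.46598532e-03 -9.99998919e-01]]
battery_frame top 0.96 [203. 173. 257. 207.] [507.   6.  95.] [316. -63.  40.] [602.  61. 967.]
battery_frame scene 0.87 [247. 155. 306. 215.] [511.  -1.  97.] [ 484. -508.   15.] [908.  62. 778.]
cover top 0.74 [207. 175. 254. 207.] [545.  -2.  73.] [316. -56.  29.] [592.  58. 967.]
cover scene 0.87 [249. 164. 297. 210.] [540.  -2.  76.] [ 500. -508.   37.] [908.  58. 778.]
tray top 0.93 [329. 167. 387. 229.] [ 519. -347.    3.] [ 316. -424.   -6.] [607. -47. 967.]
tray top 0.93 [332. 257. 391. 320.] [ 289. -331.    2.] [ 209. -405.   -6.] [371. -47. 967.]
tray scene 0.9 [ 76. 201. 155. 266.] [ 289. -331.    7.] [ 215. -508.    0.] [ 908. -264.  778.]
tray scene 0.74 [126. 254. 216. 331.] [ 519. -346.    6.] [ 425. -508.   -2.] [ 908. -264.  778.]
mat_top top 0.85 [ 79. 180. 142. 244.] [506. 343.   2.] [316. -47.  -5.] [595. 433. 967.]
mat_top top 0.72 [205. 173. 259. 210.] [507.   3.  95.] [316. -62.  36.] [602.  64. 967.]
mat_top
[... 826 characters left out ...]
686. -508.   -0.] [908.  62. 778.]
marker top 0.78 [369. 149. 407. 157.] [ 655. -453.   10.] [ 316. -511.   -6.] [675. -47. 967.]
marker scene 0.69 [168. 343. 193. 383.] [ 651. -436.   14.] [ 633. -478.   -2.] [ 664. -398.   19.]
marker scene 0.27 [250. 164. 300. 210.] [541.  -3.  76.] [ 489. -508.   33.] [908.  62. 778.]
tab_top top 0.4 [231. 171. 238. 181.] [581.  -6.  64.] [574. -18.  49.] [588.   7.  75.]
tab_top scene 0.64 [347. 193. 354. 206.] [698. 127.  20.] [682. 119.   1.] [708. 155.  25.]
cover_grip top 0.71 [206. 174. 254. 203.] [545.  -4.  73.] [316. -56.  29.] [588.  55. 967.]
cover_grip scene 0.61 [253. 163. 300. 210.] [542.  -4.  76.] [ 500. -508.   15.] [908.  58. 778.]
1.35
```

```bash
python3 - <<'E'
from h import *
for n in('top','scene'):
    c=camera_params(n);d=np.load(f'{n}0.npy');W=cloud(d,c);W[d==0]=np.nan
    m=(abs(W[...,0]-540)<70)&(abs(W[...,1])<110)&(W[...,2]>30)&(W[...,2]<110)
    P=W[m]
    # ransac-ish plane fit
    best=None;rng=np.random.default_rng(0)
    for _ in range(300):
        a=P[rng.choice(len(P),3,False)];nn=np.cross(a[1]-a[0],a[2]-a[0]);L=np.linalg.norm(nn)
        if L<100:continue
        nn/=L
        if abs(abs(nn[2])-.87)>.06: continue
        k=(abs((P-a[0])@nn)<2).sum()
        if best is None or k>best[0]:best=(k,nn,a[0])
    k,nn,a=best;I=P[abs((P-a)@nn)<2];c0=I.mean(0);nn=np.linalg.svd(I-c0,full_matrices=False)[2][2];nn*=np.sign(nn[2])
    print(n,k,len(P),nn,np.degrees(np.arccos(nn[2])),np.degrees(np.arctan2(nn[1],nn[0])),c0, I.min(0),I.max(0))
    cam=-c['R'].T@c['t'];print('cam',cam)
c=camera_params('wrist');s=read_state();cw=-c['R'].T@c['t'];print('wristcam in tool',rot(s).T@(cw-s['ee_pos']),rot(s).T@c['R'].T)
E
python3 - <<'E'
import cv2
p=cv2.imread('pics/top0.png')[155:240,170:290];cv2.imwrite('pics/topz.png',cv2.resize(p,None,fx=6,fy=6,interpolation=2))
E
```

```text
top 2573 3591 [ 0.49184113 -0.07895377  0.8670978 ] 29.876882755255046 -9.1197143981047 [535.89413993  -1.07356509  73.99290682] [ 470.00672346 -109.08983495   30.38831708] [609.96081161 109.848981   109.9678205 ]
cam [315.88177944 -46.97297729 966.71654975]
scene 3147 4580 [ 0.49521462 -0.0835709   0.8647418 ] 30.146764698951596 -9.578808977145357 [543.32641178  -9.03033589  72.71436134] [ 470.09599634 -109.81560317   31.7381126 ] [609.99547715 109.6845233  109.98286894]
cam [ 908.3823247  -507.78905251  778.00649709]
wristcam in tool [83.16358702 -1.10973313 31.2411186 ] [[ 1.92384812e-04 -9.45910615e-01 -3.24427298e-01]
 [ 9.99999974e-01  2.21076501e-04 -5.15795120e-05]
 [ 1.20512860e-04 -3.24427279e-01  9.45910633e-01]]
```

View pics/topz.png

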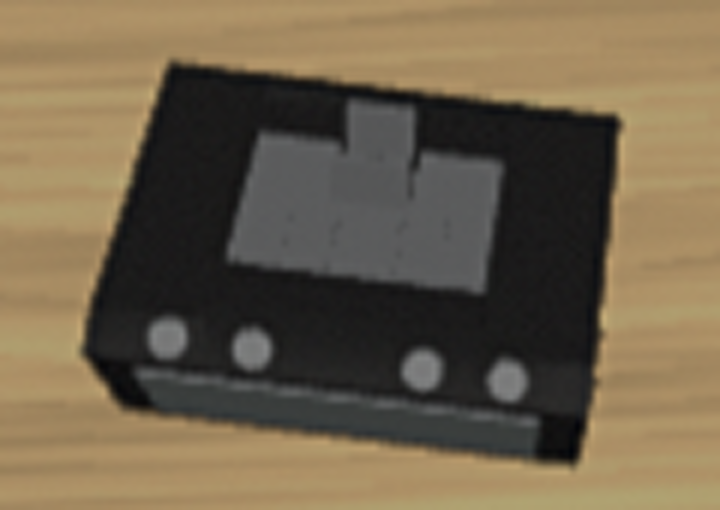

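>>> arm_command([
  {"claw": 100, "delta_pos": [-0.044, -0.04, 0], "spin": 8},
  {"claw": 100, "delta_pos": [-0.088, -0.08, 0], "spin": 16},
  {"claw": 100, "delta_pos": [-0.132, -0.12, 0], "spin": 24},
  {"claw": 100, "delta_pos": [-0.176, -0.16, 0], "spin": 32},
  {"claw": 100, "delta_pos": [-0.22, -0.2, 0], "spin": 40},
])

```text
t: 1.98
ee_pos: [376.1, 329.6, 405.0]
eef_rot: [0.0, 0.521, 0.854, 0.001]
wrist_force: [1.1, -0.1, 1.0]
grip_width: 85.4
```

```bash
cat > go.py <<'E'
from h import *
import sys
# usage: go.py x y z heading(of tool y): gives delta in tool frame & spin
def go(x,y,z,hd):
    s=read_state();R=rot(s);p=s['ee_pos']
    h=np.degrees(np.arctan2(R[1,1],R[0,1]))
    print('t',round(s['t'],2),'p',p.round(1),'h',h.round(1),'q',s['qpos'].round(2),'F',s['wrist_force'].round(1),'w',round(s['grip_width'],1))
    d=R.T@(np.array([x,y,z])-p)
    sp=-((hd-h+180)%360-180)
    print('delta m',(d/1000).round(4),'spin',round(sp,1),'rows',np.linalg.norm(d)/62.5,abs(sp)/10.7)
if __name__=='__main__': go(*map(float,sys.argv[1:]))
E
python3 go.py 540 0 404 -9.3
```

```text
t 1.98 p [376.1 329.6 405. ] h 27.2 q [-1.06  0.13  0.28  1.89 -0.04  1.12 -0.29] F [ 1.1 -0.1  1. ] w 85.4
delta m [-0.3681 -0.0052  0.0009] spin 36.5 rows 5.8900399415827005 3.4148270065896558
```

>>> arm_command([
  {"claw": 100, "delta_pos": [-0.06, -0.001, 0], "spin": 7},
  {"claw": 100, "delta_pos": [-0.12, -0.002, 0], "spin": 14},
  {"claw": 100, "delta_pos": [-0.18, -0.003, 0], "spin": 21},
  {"claw": 100, "delta_pos": [-0.24, -0.004, 0], "spin": 28},
  {"claw": 100, "delta_pos": [-0.3, -0.005, 0], "spin": 36},
])

```text
t: 2.6
ee_pos: [509.6, 58.9, 405.4]
eef_rot: [-0.0, 0.76, 0.65, 0.001]
wrist_force: [0.8, 0.6, -0.2]
grip_width: 85.4
```

```bash
python3 go.py 540 0 404 -9.3
```

```text
t 2.6 p [509.6  58.9 405.4] h -9.0 q [-0.71  0.17  0.58  1.87 -0.11  1.13 -0.25] F [ 0.8  0.6 -0.2] w 85.4
delta m [-0.0534  0.0393  0.0013] spin 0.3 rows 1.0609834680887906 0.02893589567520394
```

>>> arm_command([
  {"claw": 100, "delta_pos": [-0.03, 0.02, 0], "spin": 0.3},
  {"claw": 100, "delta_pos": [-0.053, 0.039, 0], "spin": 0.3},
  {"claw": 100, "delta_pos": [-0.053, 0.039, 0], "spin": 0.3},
])

```text
t: 2.98
ee_pos: [540.3, -2.1, 405.6]
eef_rot: [0.001, 0.764, 0.646, 0.001]
wrist_force: [-1.4, -0.0, -0.3]
grip_width: 85.6
```

```bash
cat > look.py <<'E'
from h import *
import sys
tag=sys.argv[1]
s=read_state();c=camera_params('wrist');p,d=capture('wrist')
np.savez(f'w{tag}.npz',p=p,d=d,**c);cv2.imwrite(f'pics/w{tag}.png',p)
W=cloud(d,c);W[d==0]=np.nan
print(s['t'],s['ee_pos'].round(1),(-c['R'].T@c['t']).round(1))
for n in sys.argv[2:]:
    for o in outline_of(n,'wrist')[:2]:
        P=W[o['mask']];P=P[np.isfinite(P[:,0])]
        print(n,round(o['conf'],2),np.round(o['box']),np.median(P,0).round(1))
        np.save(f'm_{tag}_{n}.npy',o['mask']) if o['conf']>.4 else 0
E
python3 look.py 1 cover tab_top battery_frame
```

```text
2.975 [540.3  -2.1 405.6] [554.2  79.1 374.4]
cover 0.79 [218. 120. 303. 230.] [542.3   3.   75.5]
cover 0.27 [278. 157. 306. 193.] [581.2  -6.9  66.2]
tab_top 0.7 [282. 158. 300. 188.] [581.   -6.5  65.8]
battery_frame 0.79 [199. 120. 304. 236.] [506.3  11.9  96.9]
battery_frame 0.58 [220. 124. 302. 230.] [542.7   3.2  75.4]
```

View pics/w1.png

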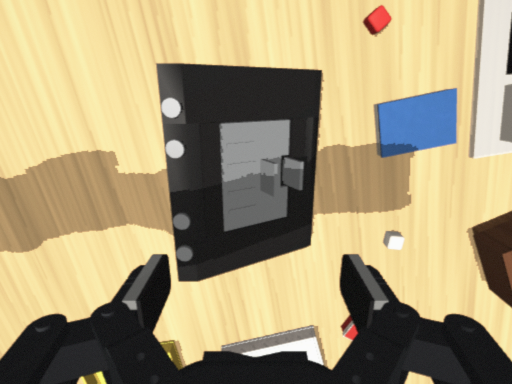

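```bash
cat > fit.py <<'E'
from h import *
def fit(tag):
    z=np.load(f'w{tag}.npz');c={k:z[k] for k in('intrinsics','R','t')};d=z['d'];W=cloud(d,c);W[d==0]=np.nan
    m=(abs(W[...,0]-540)<70)&(abs(W[...,1])<110)&(W[...,2]>35)&(W[...,2]<105)
    P=W[m];g=z['p'][m].max(1)
    nn=np.array([.493,-.081,.866]);nn/=np.linalg.norm(nn);off=np.median(P@nn)
    for _ in range(8):
        I=P[abs(P@nn-off)<1.5];c0=I.mean(0);nn=np.linalg.svd(I-c0,full_matrices=False)[2][2];nn*=np.sign(nn[2]);off=c0@nn
    return z,W,P,g,nn,off
if __name__=='__main__':
    import sys
    z,W,P,g,nn,off=fit(sys.argv[1])
    hd=np.arctan2(nn[1],nn[0]);print('tilt',np.degrees(np.arccos(nn[2])),'hd',np.degrees(hd))
    y=np.array([np.sin(hd),-np.cos(hd),0]);x=np.cross(y,nn)
    B=np.stack([x,y,nn]);ref=np.array([540,0,0.]);ref[2]=(off-ref@nn)/nn[2];print('ref',ref,B)
    Q=(P-ref)@B.T
    H=Q[:,2]
    for lo,hi in((-6,-2),(-2,1),(1.2,4),(8,18),(18,24),(24,30)):
        S=Q[(H>lo)&(H<hi)];print(lo,hi,len(S),np.percentile(S,[2,50,98],axis=0).round(1).tolist() if len(S) else '')
    S=Q[(H<2)&(g>70)];print('grey plate',len(S),np.percentile(S,[.5,1,50,99,99.5],axis=0).round(1).tolist())
    # rectified picture: rows=x(frame) down slope to the right..., 3px/mm
    xs=np.linspace(80,-80,481);ys=np.linspace(-100,100,601)
    for h,nm in((0,'0'),(26,'26')):
        X=ref+xs[:,None,None]*x+ys[None,:,None]*y+h*nn
        uv=proj(X.reshape(-1,3),{k:z[k] for k in('intrinsics','R','t')}).reshape(481,601,2).astype(np.float32)
        im=cv2.remap(z['p'],uv[...,0],uv[...,1],1)
        for i in range(0,481,60):cv2.putText(im,f'{80-i/3:.0f}',(0,i+5),0,.4,(0,255,255),1);cv2.line(im,(30,i),(38,i),(0,255,255),1)
        for j in range(0,601,60):cv2.putText(im,f'{-100+j/3:.0f}',(j-8,475),0,.4,(0,255,255),1);cv2.line(im,(j,455),(j,462),(0,255,255),1)
        cv2.imwrite(f'pics/rect{sys.argv[1]}_{nm}.png',im)
E
python3 fit.py 1
```

```text
tilt 29.979765055446208 hd -9.360227651940642
ref [540.           0.          73.52362905] [[-0.85466871  0.14088002  0.49969412]
 [-0.16264109 -0.9866853   0.        ]
 [ 0.49304084 -0.08127079  0.86620193]]
-6 -2 192 [[-46.2, -57.4, -5.7], [-18.0, -54.0, -3.7], [37.3, 57.9, -2.0]]
-2 1 16987 [[-71.9, -101.5, -1.3], [4.9, -23.1, -0.1], [61.5, 100.8, 0.9]]
1.2 4 3704 [[-62.7, -82.5, 1.2], [40.3, -11.5, 2.3], [56.3, 56.8, 3.6]]
8 18 341 [[-41.0, -16.1, 8.2], [-8.5, -0.2, 13.3], [-7.1, 16.1, 17.7]]
18 24 218 [[-40.8, -16.1, 18.1], [-8.5, -1.2, 21.1], [-7.3, 15.8, 23.9]]
24 30 265 [[-43.7, -15.2, 24.1], [-11.1, 0.8, 25.8], [-7.3, 16.4, 27.1]]
grey plate 6308 [[-46.0, -103.9, -4.4], [-45.0, -103.6, -2.6], [3.5, -8.1, 0.0], [35.9, 104.9, 1.7], [43.5, 105.4, 1.9]]
```

View pics/rect1_0.png

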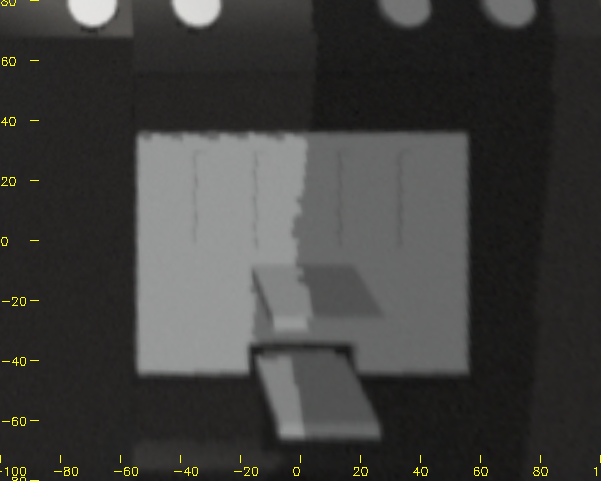

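View pics/rect1_26.png

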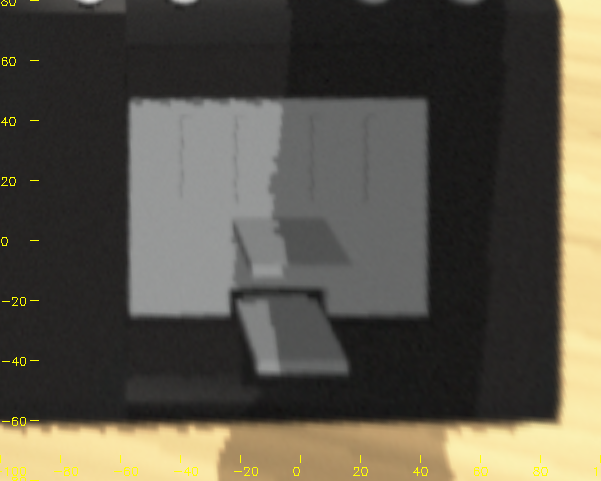

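```bash
python3 - <<'E'
from h import *
z=np.load('w1.npz');d=z['d'];K=z['intrinsics']
c={'intrinsics':K,'R':z['R'],'t':z['t']}
Rt=np.array([[1.92384812e-04,-9.45910615e-01,-3.24427298e-01],[9.99999974e-01,2.21e-04,-5e-05],[1.2e-04,-3.24427279e-01,9.45910633e-01]])
v,u=np.mgrid[0:384,0:512];P=np.stack([(u-K[0,2])/K[0,0]*d,(v-K[1,2])/K[1,1]*d,d],-1)
T=P@Rt.T+np.array([83.2,-1.1,31.2])
m=(d>0)&(T[...,2]<185)&(T[...,2]>40)
Q=T[m];print(len(Q))
for lo in range(60,185,6):
  S=Q[(Q[:,2]>=lo)&(Q[:,2]<lo+6)]
  for sg in(1,-1):
    A=S[S[:,1]*sg>0]
    if len(A):print(lo,sg,len(A),'x',A[:,0].min().round(1),A[:,0].max().round(1),'y',np.percentile(A[:,1],[1,50,99]).round(1))
im=z['p'][230:384,100:420];cv2.imwrite('pics/fing.png',cv2.resize(im,None,fx=2.4,fy=2.4))
E
```

```text
30267
78 -1 2 x 17.9 18.0 y [-31.1 -25.7 -20.2]
84 1 1424 x 10.3 18.4 y [ 3.  25.8 65.1]
84 -1 1434 x 10.3 18.4 y [-67.1 -27.8  -3. ]
90 1 3377 x 3.5 18.1 y [ 0.3 28.4 69.3]
90 -1 3476 x 3.8 18.5 y [-71.3 -29.4  -0.5]
96 1 2141 x 1.2 18.0 y [ 0.7 36.2 71.4]
96 -1 2197 x 0.7 18.0 y [-73.7 -37.8  -1.1]
102 1 2899 x -11.3 17.2 y [32.6 60.1 71.9]
102 -1 2912 x -11.8 17.0 y [-74.5 -62.5 -35.8]
108 1 1947 x -12.5 14.0 y [36.8 52.9 72.2]
108 -1 1933 x -12.8 14.2 y [-74.7 -55.2 -39.5]
114 1 591 x 5.3 14.0 y [41.3 51.9 68.9]
114 -1 584 x 5.1 13.9 y [-71.6 -54.8 -43.7]
120 1 465 x -3.1 12.3 y [41.1 42.9 51.3]
120 -1 458 x -3.4 12.1 y [-53.9 -45.5 -43.5]
126 1 494 x -11.2 11.7 y [41.1 41.9 54.9]
126 -1 500 x -10.9 11.5 y [-57.1 -44.3 -43.5]
132 1 484 x -11.9 11.4 y [41.  41.7 54.9]
132 -1 487 x -12.0 11.6 y [-57.3 -44.3 -43.5]
138 1 419 x -11.6 11.3 y [41.1 41.7 54.8]
138 -1 429 x -11.6 11.3 y [-57.5 -44.2 -43.6]
144 1 380 x -11.6 11.5 y [41.1 41.8 54.8]
144 -1 371 x -11.9 11.4 y [-57.2 -44.2 -43.6]
150 1 302 x -11.7 11.3 y [41.1 41.6 53.1]
150 -1 306 x -11.2 11.5 y [-56.3 -44.2 -43.6]
156 1 126 x -11.5 10.6 y [41.1 41.5 47.3]
156 -1 129 x -10.9 10.8 y [-50.  -44.  -43.6]
```

View pics/fing.png

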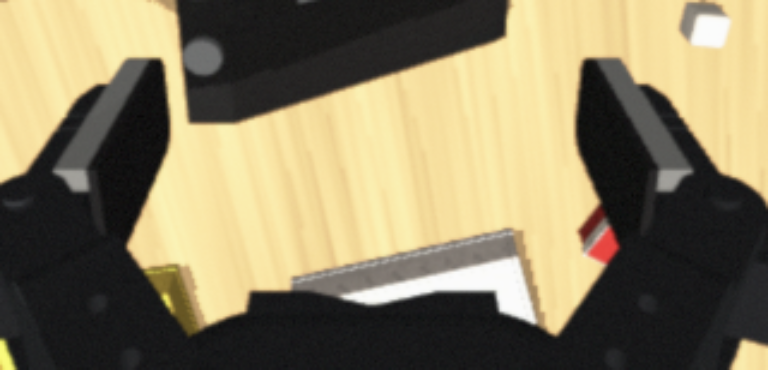

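```bash
python3 - <<'E'
from h import *
z=np.load('w1.npz');d=z['d'];K=z['intrinsics']
Rt=np.array([[1.92384812e-04,-9.45910615e-01,-3.24427298e-01],[9.99999974e-01,2.21e-04,-5e-05],[1.2e-04,-3.24427279e-01,9.45910633e-01]])
v,u=np.mgrid[0:384,0:512];P=np.stack([(u-K[0,2])/K[0,0]*d,(v-K[1,2])/K[1,1]*d,d],-1)
T=P@Rt.T+np.array([83.2,-1.1,31.2])
m=(d>0)&(T[...,2]<200)&(T[...,2]>110)
Q=T[m]
for lo in np.arange(138,172,1.):
  S=Q[(Q[:,2]>=lo)&(Q[:,2]<lo+1)];A=S[S[:,1]>0];B=S[S[:,1]<0]
  if len(A):print(lo,len(A),A[:,1].min().round(1),A[:,1].max().round(1),'|',B[:,1].max().round(1),B[:,1].min().round(1),'x',A[:,0].max().round(1))
E
```

```text
138.0 74 41.1 54.5 | -43.6 -57.2 x 11.3
139.0 65 41.0 54.9 | -43.4 -57.5 x 11.2
140.0 81 41.1 55.2 | -43.6 -57.9 x 11.3
141.0 76 41.1 54.7 | -43.6 -57.3 x 10.9
142.0 60 41.1 54.8 | -43.6 -57.5 x 11.1
143.0 63 41.0 55.0 | -43.7 -57.3 x 11.2
144.0 70 41.0 54.9 | -43.6 -57.4 x 11.5
145.0 65 40.9 54.8 | -43.5 -57.2 x 10.9
146.0 63 41.1 54.6 | -43.6 -57.2 x 11.4
147.0 57 40.9 55.2 | -43.6 -56.7 x 11.0
148.0 68 41.1 54.8 | -43.5 -57.3 x 11.0
149.0 57 41.0 54.8 | -43.6 -57.3 x 11.3
150.0 55 41.1 53.6 | -43.6 -56.9 x 11.2
151.0 62 41.1 53.3 | -43.6 -56.7 x 11.1
152.0 44 41.1 52.8 | -43.6 -56.0 x 11.3
153.0 49 41.0 53.5 | -43.6 -55.9 x 11.2
154.0 42 41.1 47.3 | -43.6 -50.1 x 10.9
155.0 50 41.1 48.0 | -43.6 -50.7 x 11.0
156.0 28 41.1 46.5 | -43.6 -48.2 x 10.6
157.0 39 41.2 47.8 | -43.7 -50.3 x 10.4
158.0 31 41.0 42.0 | -43.7 -50.4 x 9.8
159.0 19 41.2 41.7 | -43.6 -44.3 x 8.3
160.0 9 41.3 41.7 | -43.9 -44.4 x 6.0
```

```bash
python3 go.py 569.7 -5.6 300 -9.36
```

```text
t 3.17 p [539.5   1.8 405.2] h -9.2 q [-0.6   0.23  0.61  1.81 -0.15  1.14 -0.1 ] F [ 0.6  0.1 -0.2] w 85.5
delta m [-0.0028  0.031   0.1052] spin 0.2 rows 1.7550913777430848 0.017965352774109586
```

>>> arm_command([
  {"claw": 54, "delta_pos": [-0.001, 0.016, 0.053], "spin": 0.2},
  {"claw": 54, "delta_pos": [-0.003, 0.031, 0.105], "spin": 0.2},
  {"claw": 54, "delta_pos": [-0.003, 0.031, 0.105], "spin": 0.2},
  {"claw": 54, "delta_pos": [-0.003, 0.031, 0.105], "spin": 0.2},
])

```text
t: 3.68
ee_pos: [570.0, -5.1, 301.5]
eef_rot: [-0.0, 0.762, 0.647, 0.002]
wrist_force: [1.0, 0.3, -0.1]
grip_width: 46.1
```

```bash
python3 go.py 569.7 -5.6 300 -9.36; python3 look.py 2 ; python3 fit.py 2; cat > fing.py <<'E'
from h import *
import sys
z=np.load(f'w{sys.argv[1]}.npz');d=z['d'];K=z['intrinsics']
Rt=np.array([[1.92384812e-04,-9.45910615e-01,-3.24427298e-01],[9.99999974e-01,2.21e-04,-5e-05],[1.2e-04,-3.24427279e-01,9.45910633e-01]])
v,u=np.mgrid[0:384,0:512];P=np.stack([(u-K[0,2])/K[0,0]*d,(v-K[1,2])/K[1,1]*d,d],-1)
T=P@Rt.T+np.array([83.2,-1.1,31.2])
m=(d>0)&(T[...,2]<200)&(T[...,2]>110)&(abs(T[...,0])<13)
Q=T[m]
for lo in np.arange(140,176,1.):
  S=Q[(Q[:,2]>=lo)&(Q[:,2]<lo+1)];A=S[S[:,1]>0];B=S[S[:,1]<0]
  if len(A) and len(B):print(lo,len(A),A[:,1].min().round(1),A[:,1].max().round(1),'|',B[:,1].max().round(1),B[:,1].min().round(1),'x',A[:,0].min().round(1),A[:,0].max().round(1))
E
python3 fing.py 2
```

```text
t 3.67 p [570.   -5.1 301.5] h -9.3 q [-0.52  0.41  0.57  1.86 -0.27  0.95  0.02] F [ 1.   0.3 -0.1] w 46.1
delta m [-0.0005 -0.0002  0.0015] spin 0.1 rows 0.02568980415684225 0.004966344424946048
3.675 [570.   -5.1 301.5] [583.5  76.2 270.6]
tilt 29.99115479592888 hd -9.329236578031907
ref [540.          0.         73.5462277] [[-0.85464675  0.14040161  0.4998663 ]
 [-0.16210737 -0.98677313  0.        ]
 [ 0.49325463 -0.08103201  0.86610258]]
-6 -2 433 [[-46.4, -94.6, -5.7], [-10.5, -54.1, -3.5], [61.2, 57.6, -2.0]]
-2 1 34314 [[-71.7, -102.1, -1.4], [1.1, -46.0, -0.1], [61.6, 98.3, 0.9]]
1.2 4 8095 [[-62.7, -92.7, 1.2], [41.3, -15.7, 2.3], [55.9, 50.3, 3.7]]
8 18 611 [[-42.0, -16.2, 8.3], [-10.8, -1.4, 13.1], [-7.5, 16.4, 17.7]]
18 24 393 [[-41.7, -16.2, 18.1], [-39.0, -1.0, 20.9], [-7.6, 16.1, 23.8]]
24 30 575 [[-43.7, -15.7, 24.1], [-11.4, 0.2, 25.8], [-7.5, 16.3, 26.9]]
grey plate 12554 [[-45.5, -104.0, -3.3], [-43.4, -103.8, -2.5], [0.7, -17.0, 0.0], [36.0, 55.4, 1.7], [36.3, 104.9, 1.8]]
140.0 65 21.6 35.5 | -23.9 -37.6 x -11.6 11.1
141.0 58 21.6 35.5 | -24.1 -37.8 x -8.8 11.0
[... 656 characters left out ...]
.6 | -24.1 -37.6 x -9.9 10.9
157.0 41 21.6 35.3 | -24.2 -37.9 x -8.3 10.8
158.0 47 21.7 35.5 | -24.2 -37.5 x -10.9 10.8
159.0 33 21.6 34.3 | -24.2 -36.9 x -11.0 10.9
160.0 36 21.7 35.2 | -24.2 -37.5 x -9.8 11.0
161.0 41 21.6 34.7 | -24.2 -36.4 x -9.4 11.1
162.0 36 21.7 34.0 | -24.2 -35.6 x -11.8 10.8
163.0 35 21.6 34.2 | -24.2 -36.7 x -8.4 11.0
164.0 31 21.7 33.8 | -24.1 -35.8 x -7.2 10.9
165.0 29 21.6 30.6 | -24.2 -33.5 x -10.2 10.9
166.0 23 21.6 28.0 | -24.3 -30.6 x -11.3 10.9
167.0 15 21.6 27.6 | -24.1 -28.6 x -10.1 10.2
168.0 9 21.7 21.9 | -24.1 -24.6 x -6.4 8.9
169.0 9 21.7 21.9 | -24.2 -24.4 x -3.4 9.2
170.0 8 21.7 21.9 | -24.3 -24.5 x -8.4 2.4
171.0 4 21.7 21.9 | -24.4 -24.5 x 1.7 4.0
```

View pics/w2.png

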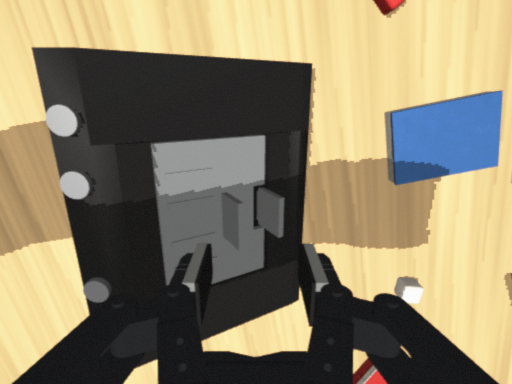

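>>> arm_command([
  {"claw": 54, "delta_pos": [-0.0003, 0.0008, 0.03], "spin": 0},
  {"claw": 54, "delta_pos": [-0.0003, 0.0008, 0.05], "spin": 0},
  {"claw": 54, "delta_pos": [-0.0003, 0.0008, 0.055], "spin": 0},
  {"claw": 54, "delta_pos": [-0.0003, 0.0008, 0.055], "spin": 0},
])

```text
t: 4.22
ee_pos: [571.7, -5.5, 248.8]
eef_rot: [0.001, 0.762, 0.647, 0.004]
wrist_force: [0.9, -0.5, 0.5]
grip_width: 46.1
```

```bash
python3 go.py 570.7 -5.4 243 -9.33; python3 look.py 3
```

```text
t 4.22 p [571.7  -5.5 248.8] h -9.3 q [-0.48  0.48  0.54  1.89 -0.33  0.85  0.06] F [ 0.9 -0.5  0.5] w 46.1
delta m [-0.0001 -0.001   0.0058] spin 0.0 rows 0.09419483693779439 0.0023281956666767944
4.225 [571.7  -5.5 248.8] [585.3  76.  218. ]
```

View pics/w3.png

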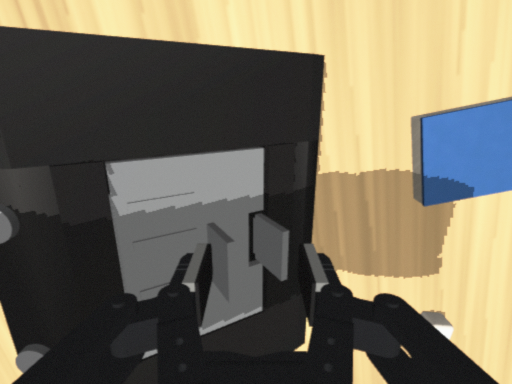

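```bash
cat > rel.py <<'E'
from h import *
import sys
z=np.load(f'w{sys.argv[1]}.npz');d=z['d'];K=z['intrinsics']
Rt=np.array([[1.92384812e-04,-9.45910615e-01,-3.24427298e-01],[9.99999974e-01,2.21e-04,-5e-05],[1.2e-04,-3.24427279e-01,9.45910633e-01]])
v,u=np.mgrid[0:384,0:512];P=np.stack([(u-K[0,2])/K[0,0]*d,(v-K[1,2])/K[1,1]*d,d],-1)
T=P@Rt.T+np.array([83.2,0.1,31.2])
# side profile of what is at x 12..18 (visible end faces of rib/tab, left of pads)
lo,hi=(float(a) for a in sys.argv[2:4]) if len(sys.argv)>3 else (12.2,17)
m=(d>0)&(T[...,0]>lo)&(T[...,0]<hi)&(abs(T[...,1])<60)&(T[...,2]>130)
Q=T[m]
im=np.zeros((480,720,3),np.uint8)
for q in Q:
    a=int((q[1]+60)*6);b=int((q[2]-140)*6)
    if 0<=a<720 and 0<=b<480: im[b,a]=(255,255,255)
m=(d>0)&(T[...,0]>-12)&(T[...,0]<11.5)&(abs(T[...,1])<60)&(T[...,2]>130)
for q in T[m]:
    a=int((q[1]+60)*6);b=int((q[2]-140)*6)
    if 0<=a<720 and 0<=b<480: im[b,a]=np.maximum(im[b,a],(0,0,200))
for k in range(-60,61,10):cv2.putText(im,str(k),((k+60)*6,475),0,.35,(0,255,0),1)
for k in range(140,220,10):cv2.putText(im,str(k),(0,(k-140)*6+4),0,.35,(0,255,0),1)
cv2.imwrite(f'pics/rel{sys.argv[1]}.png',im)
E
python3 rel.py 3
```

```text
(no output)
```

View pics/rel3.png

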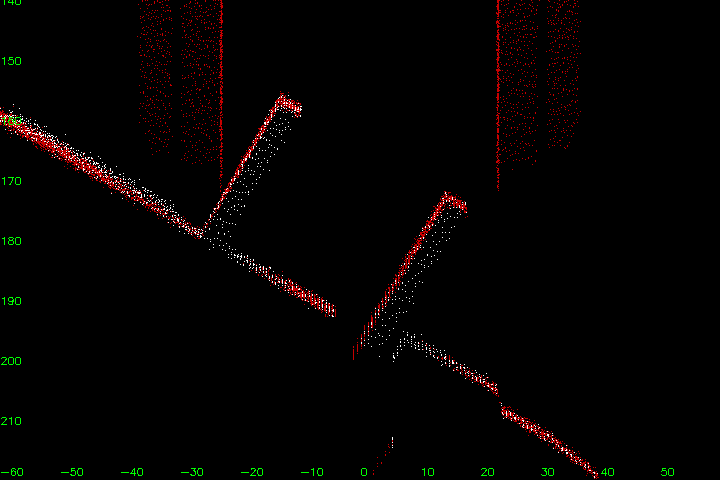

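>>> arm_command([
  {"claw": 54, "force": 20, "delta_pos": [0, -0.003, 0.0], "spin": 0},
  {"claw": 54, "delta_pos": [0, -0.003, 0.004], "spin": 0},
  {"claw": 54, "delta_pos": [0, -0.003, 0.0045], "spin": 0},
])

```text
invalid input
```

```bash
python3 go.py 570.7 -5.4 243 -9.33; python3 look.py 4;python3 rel.py 4
```

```text
t 4.28 p [571.8  -5.5 248.9] h -9.3 q [-0.48  0.48  0.54  1.89 -0.33  0.85  0.06] F [ 0.1 -1.4  0.4] w 46.1
delta m [-0.0001 -0.0011  0.0059] spin 0.0 rows 0.09668187923410124 0.0018628838458710638
4.275 [571.8  -5.5 248.9] [585.5  75.9 218.1]
```

View pics/rel4.png

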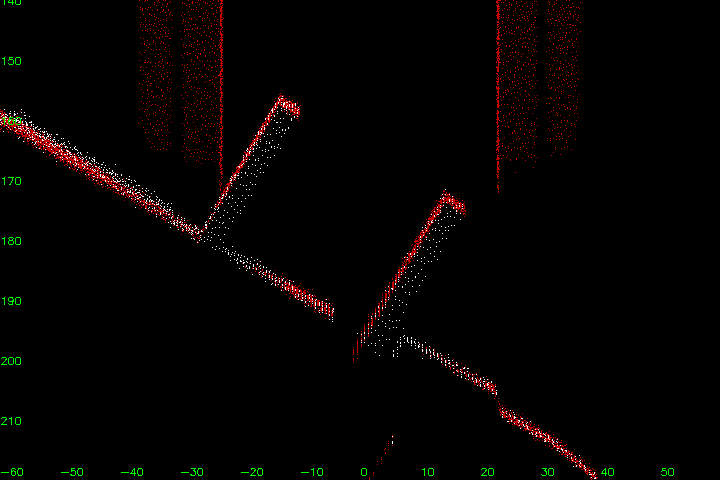

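>>> arm_command([
  {"claw": 54, "delta_pos": [0, -0.003, 0.0], "spin": 0},
  {"claw": 54, "delta_pos": [0, -0.003, 0.004], "spin": 0},
  {"claw": 54, "delta_pos": [0, -0.003, 0.0045], "spin": 0},
], force=20)

```text
t: 4.7
ee_pos: [569.0, -5.0, 244.5]
eef_rot: [0.001, 0.762, 0.647, 0.004]
wrist_force: [0.1, 0.1, 1.9]
grip_width: 46.2
```

```bash
python3 go.py 570.7 -5.4 243 -9.33; python3 look.py 5;python3 rel.py 5
```

```text
t 4.7 p [569.   -5.  244.5] h -9.3 q [-0.48  0.48  0.54  1.9  -0.33  0.84  0.06] F [0.1 0.1 1.9] w 46.2
delta m [-0.0001  0.0017  0.0015] spin 0.0 rows 0.03617953224574829 0.0016525988581383264
4.7 [569.   -5.  244.5] [582.7  76.4 213.7]
```

View pics/rel5.png

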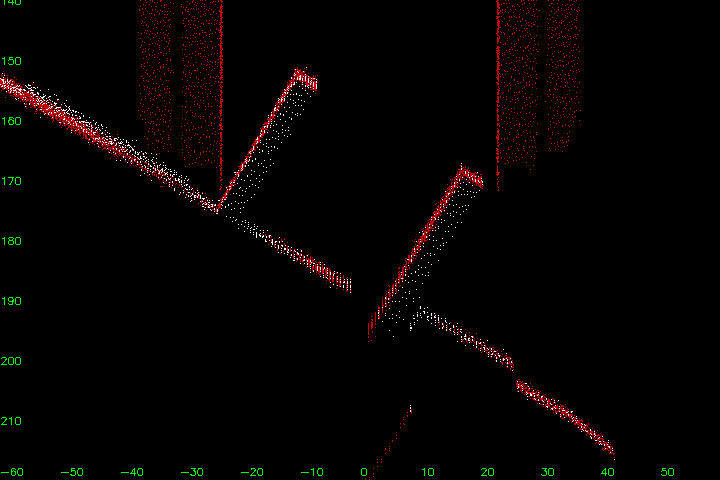

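>>> arm_command([
  {"claw": 54, "delta_pos": [0, 0.0006, 0.001], "spin": 0},
  {"claw": 51, "delta_pos": [0, -0.0007, 0.001], "spin": 0},
  {"claw": 49, "delta_pos": [0, -0.0016, 0.001], "spin": 0},
  {"claw": 47, "delta_pos": [0, -0.0024, 0.001], "spin": 0},
  {"claw": 46, "delta_pos": [0, -0.0029, 0.001], "spin": 0},
], force=20)

```text
t: 5.38
ee_pos: [567.8, -4.9, 244.9]
eef_rot: [0.003, 0.762, 0.647, 0.006]
wrist_force: [4.7, -1.2, 5.3]
grip_width: 39.6
```

```bash
python3 go.py 570.7 -5.4 243 -9.33; python3 look.py 6;python3 rel.py 6
```

```text
t 5.38 p [567.8  -4.9 244.9] h -9.3 q [-0.49  0.48  0.54  1.91 -0.33  0.83  0.06] F [ 4.7 -1.2  5.3] w 39.6
delta m [-0.      0.0029  0.002 ] spin 0.0 rows 0.055654717105530854 0.00014585181738777176
5.375 [567.8  -4.9 244.9] [581.7  76.5 214.2]
```

View pics/rel6.png

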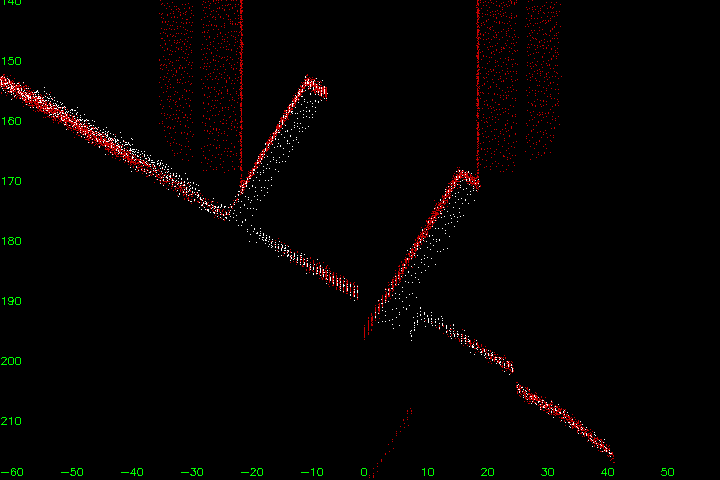

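View pics/w6.png

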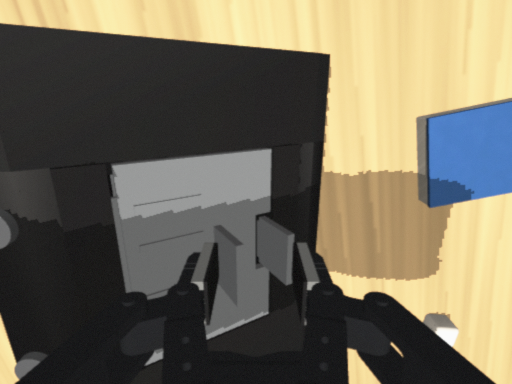

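>>> arm_command([
  {"claw": 45, "delta_pos": [0, -0.0015, 0.001], "spin": 0},
  {"claw": 44, "delta_pos": [0, -0.002, 0.001], "spin": 0},
  {"claw": 44, "delta_pos": [0, -0.002, 0.001], "spin": 0},
], force=20)

```text
t: 5.8
ee_pos: [566.9, -4.9, 245.4]
eef_rot: [0.004, 0.762, 0.647, 0.008]
wrist_force: [1.1, -0.9, 8.7]
grip_width: 38.0
```

```bash
python3 go.py 570.7 -5.4 243 -9.33; python3 look.py 7;python3 rel.py 7
```

```text
t 5.8 p [566.9  -4.9 245.4] h -9.3 q [-0.49  0.48  0.54  1.91 -0.33  0.82  0.06] F [ 1.1 -0.9  8.7] w 38.0
delta m [0.0001 0.0038 0.0025] spin -0.0 rows 0.07196301445395648 0.001487160754014104
5.8 [566.9  -4.9 245.4] [580.9  76.5 214.7]
```

View pics/rel7.png

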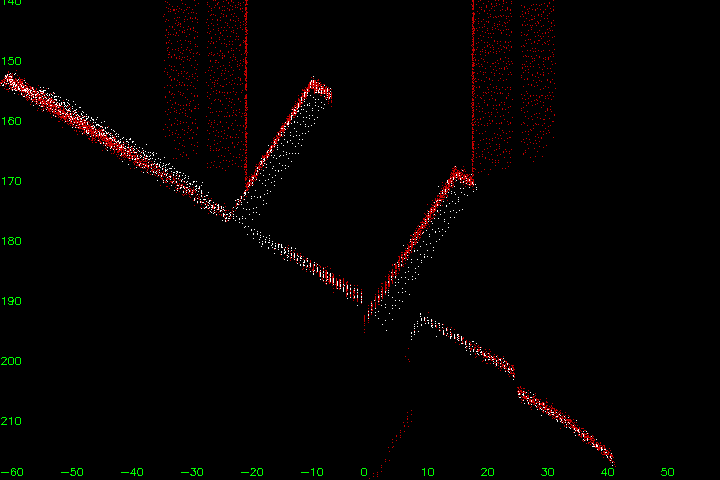

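>>> arm_command([
  {"claw": 43, "delta_pos": [0, -0.001, 0.0005], "spin": 0},
  {"claw": 42.5, "delta_pos": [0, -0.0015, 0.0], "spin": 0},
  {"claw": 42, "delta_pos": [0, -0.0015, 0.0], "spin": 0},
], force=20)

```text
t: 6.22
ee_pos: [566.0, -4.8, 246.2]
eef_rot: [0.005, 0.762, 0.647, 0.009]
wrist_force: [2.7, -1.1, 6.3]
grip_width: 36.4
```

```bash
python3 go.py 570.7 -5.4 243 -9.33; python3 look.py 8;python3 rel.py 8
```

```text
t 6.22 p [566.   -4.8 246.2] h -9.4 q [-0.49  0.47  0.54  1.91 -0.33  0.82  0.06] F [ 2.7 -1.1  6.3] w 36.4
delta m [0.0002 0.0047 0.0033] spin -0.0 rows 0.09132934124775054 0.0024383971243948604
6.225 [566.   -4.8 246.2] [580.1  76.6 215.6]
```

View pics/rel8.png

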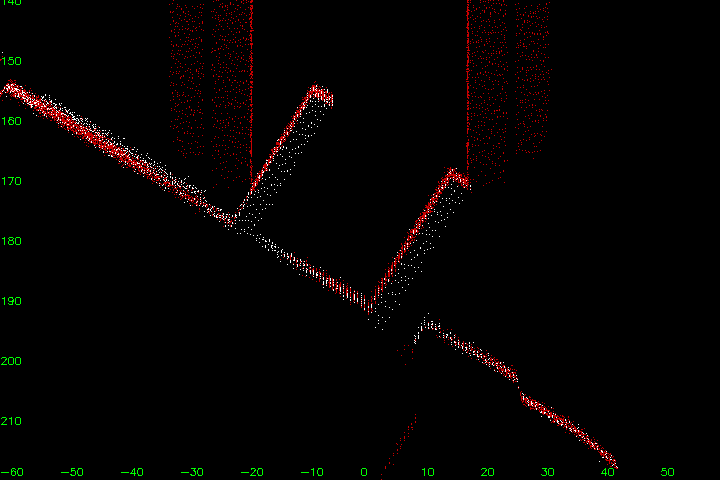

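>>> arm_command([
  {"claw": 41, "delta_pos": [0, -0.001, 0.0], "spin": 0},
  {"claw": 38, "delta_pos": [0, -0.0015, 0.0], "spin": 0},
  {"claw": 36, "delta_pos": [0, -0.0015, -0.001], "spin": 0},
], force=25)

```text
t: 6.65
ee_pos: [565.2, -4.7, 247.9]
eef_rot: [0.006, 0.762, 0.647, 0.009]
wrist_force: [2.8, 0.1, 4.2]
grip_width: 32.4
```

```bash
python3 go.py 570.7 -5.4 243 -9.33; python3 look.py 9;python3 rel.py 9
```

```text
t 6.65 p [565.2  -4.7 247.9] h -9.4 q [-0.49  0.47  0.54  1.91 -0.33  0.82  0.06] F [2.8 0.1 4.2] w 32.4
delta m [0.0002 0.0055 0.005 ] spin -0.0 rows 0.11868472306644012 0.0029310636813280142
6.65 [565.2  -4.7 247.9] [579.3  76.7 217.3]
```

View pics/rel9.png

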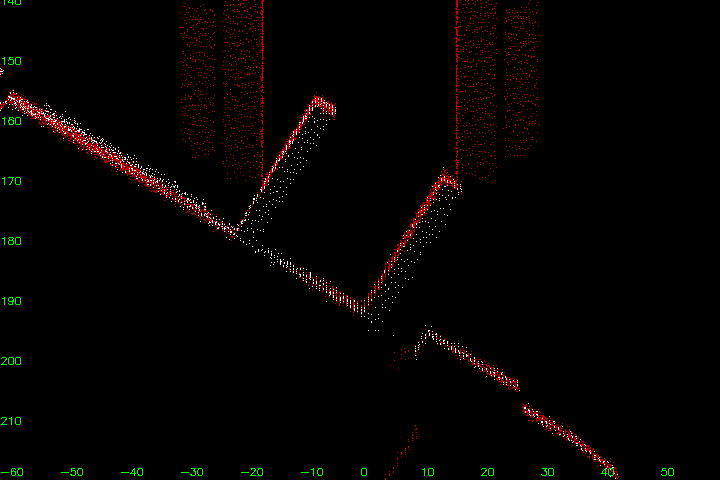

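>>> arm_command([
  {"claw": 36, "delta_pos": [0, 0.0, -0.001], "spin": 0},
  {"claw": 34, "delta_pos": [0, 0.0005, -0.003], "spin": 0},
  {"claw": 34, "delta_pos": [0, 0.001, -0.005], "spin": 0},
], force=30)

```text
t: 7.08
ee_pos: [564.8, -4.7, 251.8]
eef_rot: [0.004, 0.762, 0.647, 0.008]
wrist_force: [-1.3, 1.1, -1.1]
grip_width: 31.3
```

```bash
python3 go.py 570.7 -5.4 243 -9.33; python3 look.py 10;python3 rel.py 10
```

```text
t 7.08 p [564.8  -4.7 251.8] h -9.3 q [-0.49  0.46  0.54  1.91 -0.32  0.83  0.06] F [-1.3  1.1 -1.1] w 31.3
delta m [0.0002 0.0058 0.0089] spin -0.0 rows 0.17036795758932854 0.0016167106446942285
7.075 [564.8  -4.7 251.8] [578.8  76.7 221.2]
```

View pics/rel10.png

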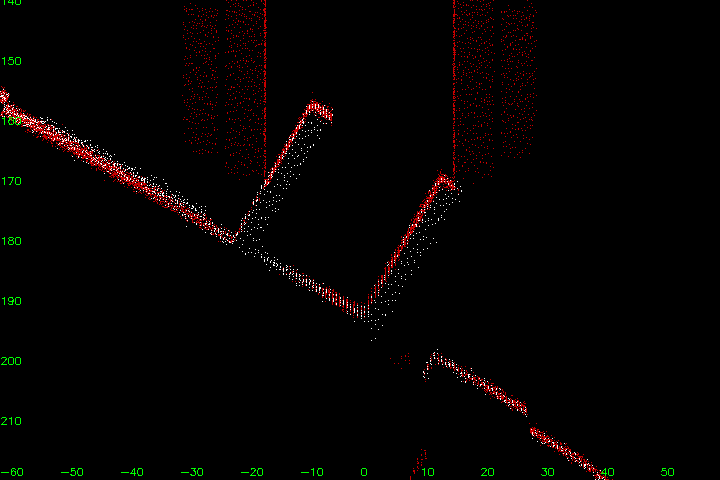

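View pics/w10.png

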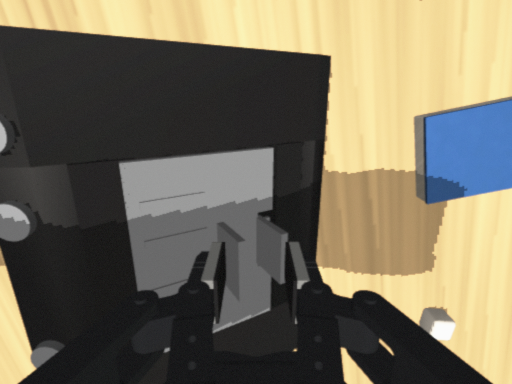

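>>> arm_command([
  {"claw": 34, "delta_pos": [0, 0.0005, -0.002], "spin": 0},
  {"claw": 34, "delta_pos": [0, 0.001, -0.005], "spin": 0},
  {"claw": 34, "delta_pos": [0, 0.0015, -0.008], "spin": 0},
  {"claw": 34, "delta_pos": [0, 0.0015, -0.008], "spin": 0},
], force=30)

```text
t: 7.62
ee_pos: [566.4, -5.0, 260.5]
eef_rot: [0.004, 0.762, 0.647, 0.008]
wrist_force: [-0.3, 0.4, -1.9]
grip_width: 29.8
```

```bash
python3 go.py 570.7 -5.4 243 -9.33; python3 look.py 11;python3 rel.py 11
```

```text
t 7.62 p [566.4  -5.  260.5] h -9.4 q [-0.5   0.45  0.55  1.9  -0.32  0.85  0.05] F [-0.3  0.4 -1.9] w 29.8
delta m [0.0002 0.004  0.0175] spin -0.0 rows 0.28774669499422345 0.0019324235811212097
7.625 [566.4  -5.  260.5] [580.5  76.4 229.8]
```

View pics/rel11.png

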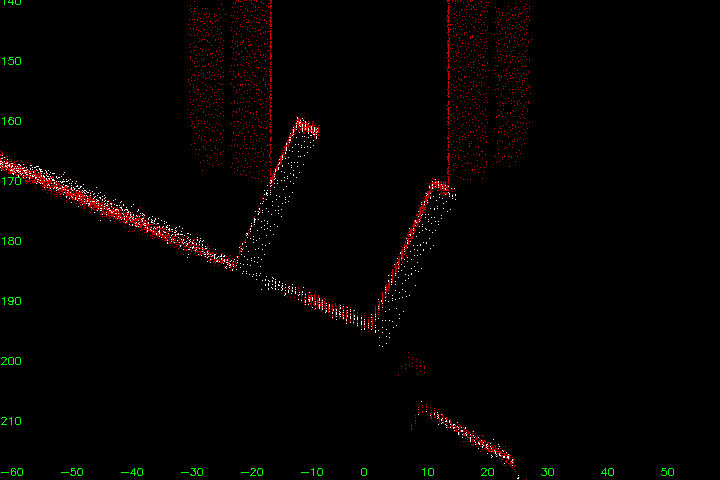

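>>> arm_command([
  {"claw": 34, "delta_pos": [0, 0.0003, -0.003], "spin": 0},
  {"claw": 33, "delta_pos": [0, 0.0006, -0.006], "spin": 0},
  {"claw": 33, "delta_pos": [0, 0.001, -0.01], "spin": 0},
  {"claw": 33, "delta_pos": [0, 0.001, -0.01], "spin": 0},
], force=30)

```text
t: 8.18
ee_pos: [567.0, -5.2, 270.5]
eef_rot: [0.004, 0.762, 0.647, 0.008]
wrist_force: [-1.2, -0.1, -2.4]
grip_width: 28.4
```

```bash
python3 go.py 570.7 -5.4 243 -9.33; python3 look.py 12;python3 rel.py 12
```

```text
t 8.18 p [567.   -5.2 270.5] h -9.3 q [-0.5   0.44  0.56  1.89 -0.31  0.87  0.04] F [-1.2 -0.1 -2.4] w 28.4
delta m [0.0002 0.0032 0.0276] spin -0.0 rows 0.44439235924981746 0.0017785150762509607
8.175 [567.   -5.2 270.5] [581.1  76.2 239.9]
```

View pics/rel12.png

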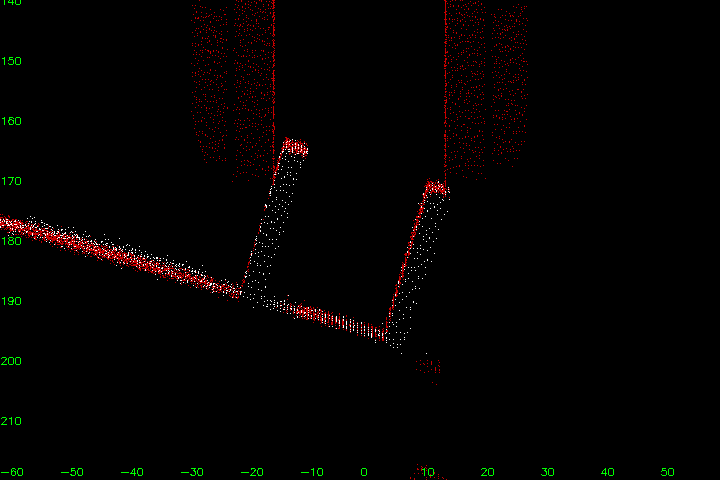

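>>> arm_command([
  {"claw": 33, "delta_pos": [0, 0.0, -0.003], "spin": 0},
  {"claw": 32, "delta_pos": [0, 0.0, -0.006], "spin": 0},
  {"claw": 32, "delta_pos": [0, 0.0, -0.01], "spin": 0},
  {"claw": 32, "delta_pos": [0, 0.0, -0.01], "spin": 0},
], force=30)

```text
t: 8.72
ee_pos: [566.5, -5.2, 280.3]
eef_rot: [0.004, 0.762, 0.647, 0.008]
wrist_force: [-2.4, 0.3, -4.8]
grip_width: 28.1
```

```bash
python3 go.py 570.7 -5.4 243 -9.33; python3 look.py 13;python3 rel.py 13
```

```text
t 8.72 p [566.5  -5.2 280.3] h -9.3 q [-0.51  0.43  0.56  1.89 -0.3   0.89  0.03] F [-2.4  0.3 -4.8] w 28.1
delta m [0.0002 0.0036 0.0374] spin -0.0 rows 0.6014112585209729 0.0015047178822247785
8.725 [566.5  -5.2 280.3] [580.4  76.2 249.7]
```

View pics/rel13.png

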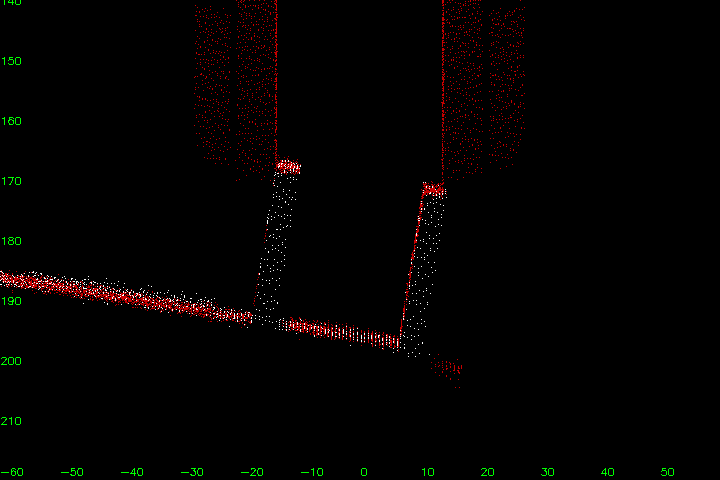

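View pics/w13.png

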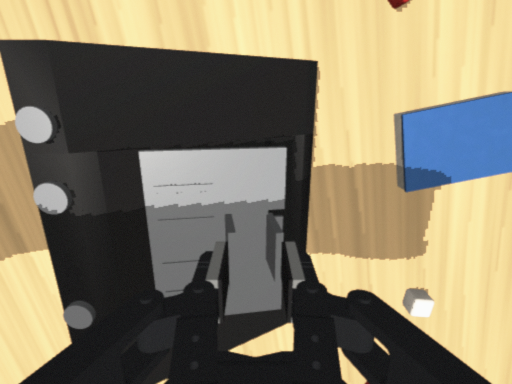

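>>> arm_command([
  {"claw": 31, "delta_pos": [0, 0.0, -0.001], "spin": 0},
  {"claw": 31, "delta_pos": [0, 0.004, -0.001], "spin": 0},
  {"claw": 31, "delta_pos": [0, 0.008, 0.0], "spin": 0},
  {"claw": 31, "delta_pos": [0, 0.012, 0.001], "spin": 0},
  {"claw": 31, "delta_pos": [0, 0.014, 0.001], "spin": 0},
], force=45)

```text
t: 9.4
ee_pos: [581.9, -7.8, 280.7]
eef_rot: [0.005, 0.762, 0.647, 0.009]
wrist_force: [0.1, 0.7, 0.0]
grip_width: 26.9
```

```bash
python3 go.py 570.7 -5.4 243 -9.33; python3 look.py 14;python3 rel.py 14
```

```text
t 9.4 p [581.9  -7.8 280.7] h -9.4 q [-0.49  0.45  0.56  1.85 -0.31  0.9   0.04] F [0.1 0.7 0. ] w 26.9
delta m [ 0.0002 -0.0122  0.0374] spin -0.0 rows 0.6297040513340534 0.002779173531464133
9.4 [581.9  -7.8 280.7] [596.   73.6 250.1]
```

View pics/rel14.png

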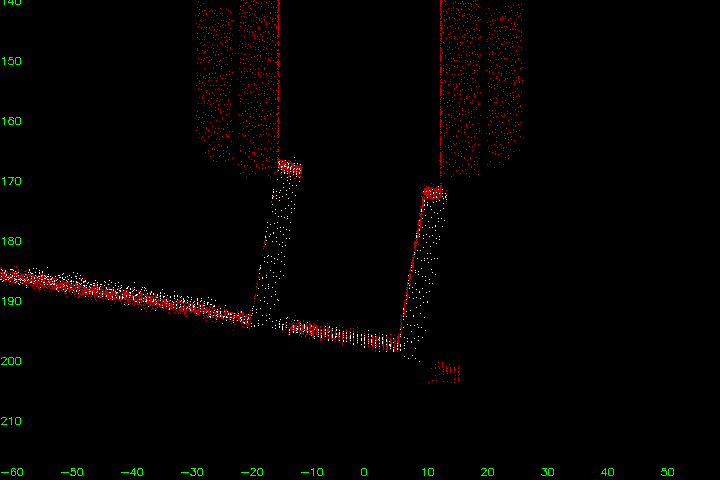

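View pics/w14.png

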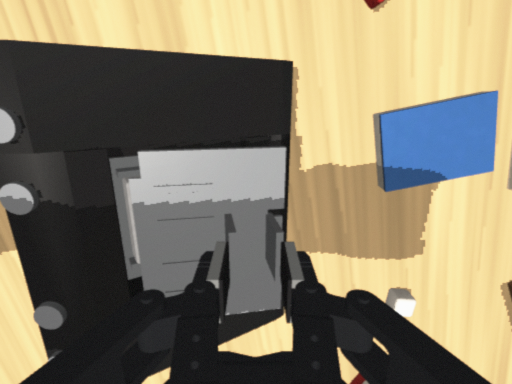

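>>> arm_command([
  {"claw": 31, "delta_pos": [0, 0.003, -0.003], "spin": 0},
  {"claw": 31, "delta_pos": [0, 0.005, -0.01], "spin": 0},
  {"claw": 31, "delta_pos": [0, 0.006, -0.02], "spin": 0},
  {"claw": 31, "delta_pos": [0, 0.006, -0.03], "spin": 0},
  {"claw": 31, "delta_pos": [0, 0.006, -0.035], "spin": 0},
], force=45)

```text
t: 10.07
ee_pos: [587.2, -8.9, 316.8]
eef_rot: [0.005, 0.762, 0.647, 0.01]
wrist_force: [0.2, -0.1, -0.8]
grip_width: 27.5
```

```bash
python3 go.py 509 341 320 -9.33; python3 look.py 15;python3 rel.py 15
```

```text
t 10.07 p [587.2  -8.9 316.8] h -9.4 q [-0.51  0.42  0.58  1.81 -0.28  0.97  0.02] F [ 0.2 -0.1 -0.8] w 27.5
delta m [ 0.3326 -0.1339 -0.0034] spin -0.0 rows 5.736876297832399 0.0024849125608021904
10.075 [587.2  -8.9 316.8] [601.3  72.5 286.2]
```

View pics/rel15.png

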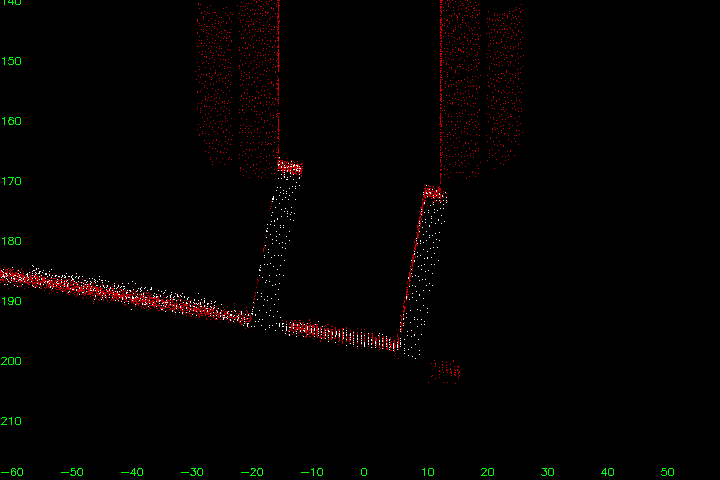

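View pics/w15.png

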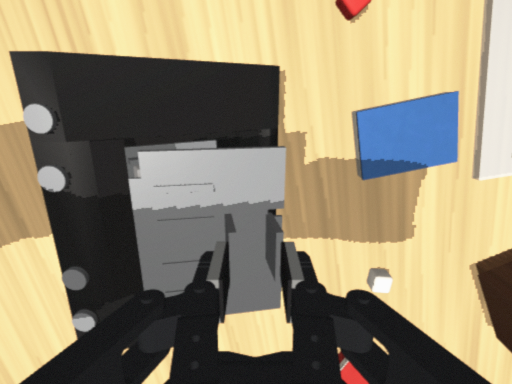

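```bash
cp pics/top0.png /tmp; python3 - <<'E'
from h import *
d=np.load('top0.npy')
for cam in('top','scene'):
  c=camera_params(cam);p=cv2.imread(f'pics/{cam}0.png')
  for n,zz in(('mat_top',4),('tray',25)):
    m=np.load(f'm_{cam}_{n}.npy').astype(np.uint8)
    k,l,st,ce=cv2.connectedComponentsWithStats(m);b=1+st[1:,4].argmax();m=(l==b)
    v,u=np.nonzero(m);K=c['intrinsics'];r=np.stack([(u-K[0,2])/K[0,0],(v-K[1,2])/K[1,1],np.ones(len(u))],-1)@c['R'];o=-c['R'].T@c['t']
    s=(zz-o[2])/r[:,2];X=o+r*s[:,None]
    print(cam,n,len(u),cv2.minAreaRect(X[:,:2].astype(np.float32)))
E
```

```text
top mat_top 140 ((656.8809814453125, -457.14996337890625), (12.24230670928955, 111.68012237548828), 13.03334903717041)
top tray 3236 ((291.05499267578125, -324.7214050292969), (155.33871459960938, 138.093505859375), 1.05478036403656)
scene mat_top 358 ((440.9594421386719, 80.16877746582031), (136.80116271972656, 31.12245750427246), 81.39999389648438)
scene tray 4186 ((522.54443359375, -345.18035888671875), (163.07972717285156, 136.19912719726562), 6.263595104217529)
```

>>> arm_command([
  {"claw": 31, "delta_pos": [0.02, -0.0, -0.015], "spin": 0},
  {"claw": 31, "delta_pos": [0.06, -0.015, -0.02], "spin": 0},
  {"claw": 31, "delta_pos": [0.1, -0.03, -0.02], "spin": 0},
  {"claw": 31, "delta_pos": [0.145, -0.045, -0.02], "spin": 0},
  {"claw": 31, "delta_pos": [0.19, -0.06, -0.02], "spin": 0},
], force=45)

```text
t: 10.75
ee_pos: [558.0, 189.6, 337.3]
eef_rot: [0.005, 0.762, 0.647, 0.01]
wrist_force: [0.9, -0.1, -0.6]
grip_width: 26.9
```

```bash
python3 go.py 532.7 337 310 -9.33
```

```text
t 10.75 p [558.  189.6 337.3] h -9.4 q [-0.83  0.39  0.54  1.78 -0.23  1.01 -0.36] F [ 0.9 -0.1 -0.6] w 26.9
delta m [ 0.1411 -0.0495  0.0274] spin -0.0 rows 2.432992935450807 0.003737177914307463
```

>>> arm_command([
  {"claw": 31, "delta_pos": [0.04, -0.014, 0.005], "spin": 0},
  {"claw": 31, "delta_pos": [0.08, -0.028, 0.02], "spin": 0},
  {"claw": 31, "delta_pos": [0.115, -0.04, 0.035], "spin": 0},
  {"claw": 31, "delta_pos": [0.14, -0.05, 0.05], "spin": 0},
  {"claw": 31, "delta_pos": [0.14, -0.05, 0.05], "spin": 0},
], force=45)

```text
t: 11.38
ee_pos: [530.8, 338.5, 285.4]
eef_rot: [0.005, 0.761, 0.649, 0.008]
wrist_force: [0.9, 1.0, -0.6]
grip_width: 27.3
```

```bash
python3 go.py 532.7 337 310 -9.33;python3 look.py 16 mat_top;python3 rel.py 16
```

```text
t 11.38 p [530.8 338.5 285.4] h -9.1 q [-0.99  0.51  0.48  1.73 -0.27  0.95 -0.57] F [ 0.9  1.  -0.6] w 27.3
delta m [-0.0011  0.0026 -0.0245] spin 0.2 rows 0.39509869646888474 0.020248880102632757
11.375 [530.8 338.5 285.4] [544.5 419.9 254.8]
mat_top 0.91 [104.  74. 330. 256.] [545.4 395.    3.6]
```

View pics/w16.png

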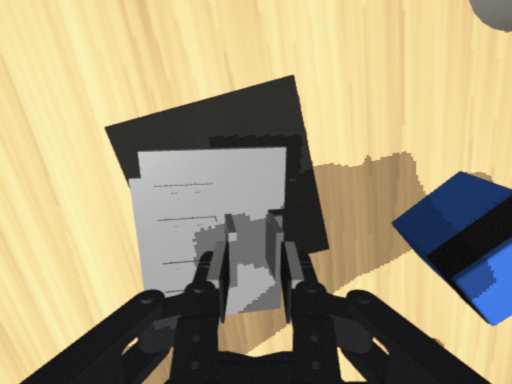

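View pics/rel16.png

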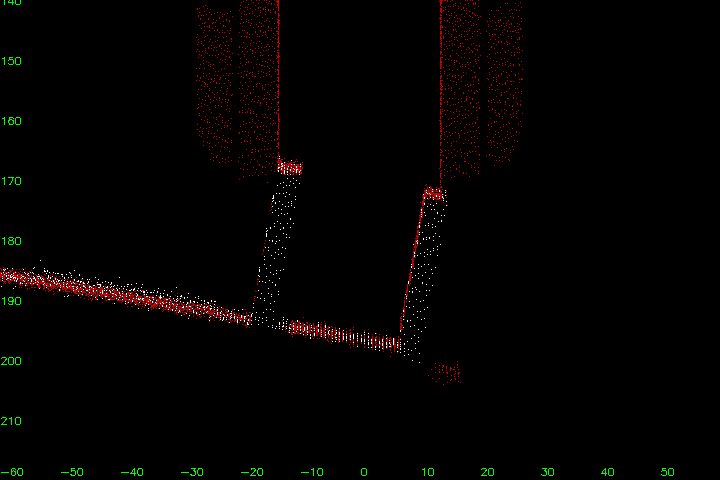

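```bash
python3 - <<'E'
from h import *
z=np.load('w16.npz');c={k:z[k] for k in('intrinsics','R','t')};K=c['intrinsics']
o=-c['R'].T@c['t']
X=[]
for u,v in((105,127),(294,75),(328,248)):
    r=np.array([(u-K[0,2])/K[0,0],(v-K[1,2])/K[1,1],1])@c['R'];X.append(o+r*(4-o[2])/r[2])
X=np.array(X);print(X.round(1),np.linalg.norm(X[0]-X[1]),np.linalg.norm(X[2]-X[1]),'centre',(X[0]+X[2])/2)
s=read_state();R=rot(s);print('cover centre est',s['ee_pos']+R@np.array([0,-25,193]))
E
```

```text
[[424.4 414.2   4. ]
 [581.7 429.1   4. ]
 [595.8 272.7   4. ]] 157.9889213139278 157.0673613125677 centre [510.13200719 343.46894432   4.        ]
cover centre est [512.55431816 339.54076101  93.78515801]
```

>>> arm_command([
  {"claw": 31, "delta_pos": [0.002, -0.001, 0.015], "spin": 0},
  {"claw": 31, "delta_pos": [0.004, -0.002, 0.035], "spin": 0},
  {"claw": 31, "delta_pos": [0.004, -0.002, 0.055], "spin": 0},
  {"claw": 31, "delta_pos": [0.004, -0.002, 0.068], "spin": 0},
  {"claw": 31, "delta_pos": [0.004, -0.002, 0.072], "spin": 0},
], force=45)

```text
t: 12.1
ee_pos: [532.8, 339.0, 213.7]
eef_rot: [0.006, 0.763, 0.647, 0.008]
wrist_force: [0.5, 0.5, -0.2]
grip_width: 27.2
```

```bash
python3 go.py 532.7 337 206 -9.33;python3 look.py 17;python3 rel.py 17
```

```text
t 12.1 p [532.8 339.  213.7] h -9.4 q [-0.96  0.6   0.44  1.77 -0.32  0.83 -0.54] F [ 0.5  0.5 -0.2] w 27.2
delta m [-0.0021  0.      0.0077] spin -0.1 rows 0.12794137810535247 0.010091294538916419
12.1 [532.8 339.  213.7] [547.1 420.3 182.9]
```

View pics/rel17.png

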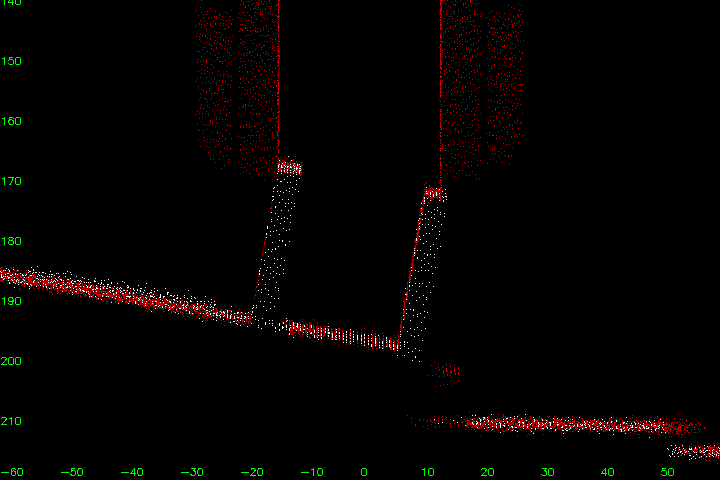

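>>> arm_command([
  {"claw": 32, "delta_pos": [0, 0, 0.003], "spin": 0},
  {"claw": 32, "delta_pos": [0, 0, 0.006], "spin": 0},
  {"claw": 32, "delta_pos": [0, 0, 0.009], "spin": 0},
  {"claw": 32, "delta_pos": [0, 0, 0.011], "spin": 0},
  {"claw": 32, "delta_pos": [0, 0, 0.011], "spin": 0},
], force=30)

```text
t: 12.78
ee_pos: [533.3, 339.3, 206.5]
eef_rot: [0.005, 0.763, 0.647, 0.009]
wrist_force: [-8.0, -3.3, 19.2]
grip_width: 27.5
```

```bash
python3 go.py 532.7 337 206 -9.33;python3 look.py 18;python3 rel.py 18
```

```text
t 12.78 p [533.3 339.3 206.5] h -9.4 q [-0.95  0.61  0.43  1.77 -0.33  0.81 -0.53] F [-8.  -3.3 19.2] w 27.5
delta m [-0.0023 -0.0003  0.0005] spin -0.1 rows 0.03827571098263119 0.009291686998562166
12.775 [533.3 339.3 206.5] [547.5 420.6 175.8]
```

View pics/rel18.png

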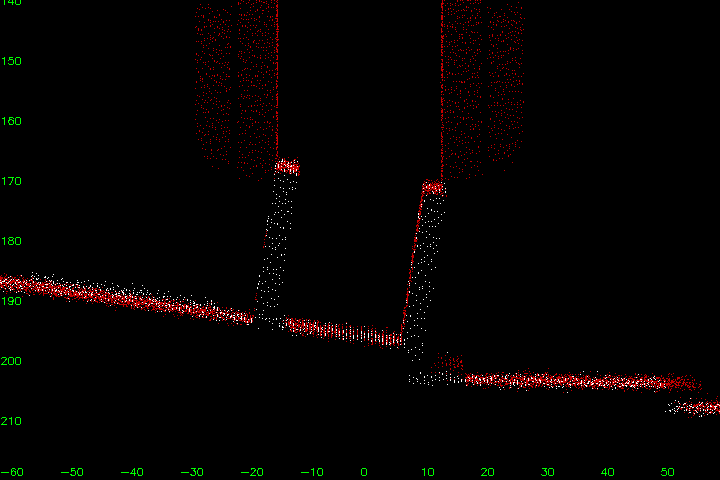

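>>> arm_command([
  {"claw": 32, "delta_pos": [0, 0, 0.0], "spin": 0},
  {"claw": 35, "delta_pos": [0, 0, 0.0], "spin": 0},
  {"claw": 39, "delta_pos": [0, 0, 0.0], "spin": 0},
  {"claw": 44, "delta_pos": [0, 0, 0.0], "spin": 0},
  {"claw": 52, "delta_pos": [0, 0, 0.0], "spin": 0},
], force=20)

```text
t: 13.45
ee_pos: [533.3, 339.3, 206.3]
eef_rot: [0.005, 0.763, 0.647, 0.008]
wrist_force: [-0.4, -0.1, -1.3]
grip_width: 44.4
```

```bash
python3 go.py 532.7 337 206 -9.33;python3 look.py 19;python3 rel.py 19
```

```text
t 13.45 p [533.3 339.3 206.3] h -9.4 q [-0.95  0.61  0.43  1.77 -0.33  0.81 -0.53] F [-0.4 -0.1 -1.3] w 44.4
delta m [-0.0023 -0.0002  0.0002] spin -0.1 rows 0.03751561273999295 0.008649707297278039
13.45 [533.3 339.3 206.3] [547.5 420.6 175.5]
```

View pics/rel19.png

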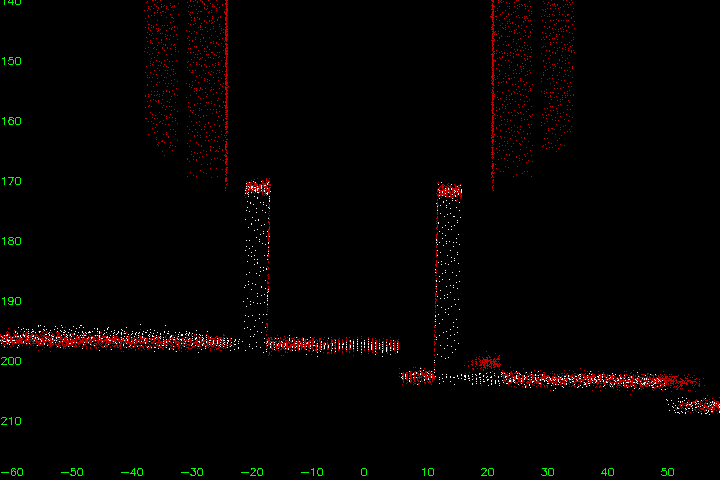

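>>> arm_command([
  {"claw": 60, "delta_pos": [0, 0, -0.03], "spin": 0},
  {"claw": 70, "delta_pos": [0, 0, -0.08], "spin": 0},
  {"claw": 70, "delta_pos": [-0.04, 0.01, -0.12], "spin": 10},
  {"claw": 70, "delta_pos": [-0.1, 0.02, -0.12], "spin": 20},
  {"claw": 70, "delta_pos": [-0.16, 0.032, -0.12], "spin": 30},
])

```text
t: 14.12
ee_pos: [536.3, 174.2, 326.7]
eef_rot: [0.003, 0.905, 0.425, 0.01]
wrist_force: [-0.4, -1.2, 0.3]
grip_width: 60.0
```

```bash
python3 go.py 545 -1 330 -99.33
```

```text
t 14.12 p [536.3 174.2 326.7] h -39.7 q [-0.93  0.38  0.68  1.86 -0.28  0.98 -0.83] F [-0.4 -1.2  0.3] w 60.0
delta m [-0.1293  0.1186 -0.0038] spin 59.6 rows 2.807828314808704 5.573211644234344
```

>>> arm_command([
  {"claw": 60, "delta_pos": [-0.035, 0.03, 0], "spin": 10},
  {"claw": 60, "delta_pos": [-0.07, 0.06, 0], "spin": 20},
  {"claw": 50, "delta_pos": [-0.1, 0.09, 0], "spin": 30},
  {"claw": 50, "delta_pos": [-0.129, 0.118, -0.003], "spin": 40},
  {"claw": 50, "delta_pos": [-0.129, 0.118, -0.003], "spin": 50},
])

```text
t: 14.75
ee_pos: [544.4, -4.9, 330.0]
eef_rot: [-0.001, 1.0, -0.004, 0.011]
wrist_force: [-0.4, -0.2, -1.2]
grip_width: 42.4
```

>>> arm_command([
  {"claw": 50, "delta_pos": [0, 0, 0], "spin": 10},
  {"claw": 50, "delta_pos": [0, 0, 0], "spin": 10},
])

```text
t: 15.0
ee_pos: [544.4, -5.2, 329.9]
eef_rot: [-0.002, 0.996, -0.09, 0.011]
wrist_force: [-1.1, 0.4, -0.4]
grip_width: 42.4
```

```bash
python3 go.py 545 -1 330 -99.33; python3 look.py 20 pack; python3 fit.py 20
```

```text
t 15.0 p [544.4  -5.2 329.9] h -100.3 q [-0.83  0.43  0.97  1.9  -0.43  1.   -1.42] F [-1.1  0.4 -0.4] w 42.4
delta m [-0.0001 -0.0042 -0.0001] spin -1.0 rows 0.06742286278208222 0.09519709742555914
15.0 [544.4  -5.2 329.9] [627.2 -21.3 300.5]
pack 0.72 [217. 180. 289. 257.] [ 5.321e+02 -2.000e-01  5.460e+01]
tilt 29.93486322962506 hd -9.337263519130007
ref [540.           0.          73.55118988] [[-0.85511126  0.14060095  0.49901514]
 [-0.16224561 -0.98675041  0.        ]
 [ 0.49240339 -0.08096301  0.86659327]]
-6 -2 1681 [[-46.1, -56.3, -5.9], [-7.0, -2.7, -4.9], [30.7, 57.0, -2.2]]
-2 1 19566 [[-74.3, -102.2, -1.4], [-4.9, 12.7, -0.1], [60.7, 103.0, 0.9]]
1.2 4 5256 [[-63.5, -86.4, 1.2], [-46.3, 2.7, 2.4], [55.5, 90.1, 3.7]]
8 18 0 
18 24 0 
24 30 0 
grey plate 5875 [[-44.5, -104.5, -43.4], [-35.5, -104.3, -43.1], [4.3, 2.3, -24.4], [36.0, 105.0, 0.6], [45.4, 105.3, 0.9]]
```

View pics/w20.png

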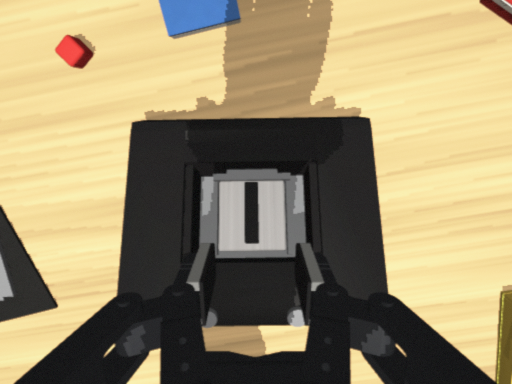

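```bash
cat > packm.py <<'E'
from h import *
import sys
z=np.load(f'w{sys.argv[1]}.npz');c={k:z[k] for k in('intrinsics','R','t')};d=z['d'];W=cloud(d,c);W[d==0]=np.nan
B=np.array([[-.8549,.1406,.4994],[-.1622,-.9868,0],[.4928,-.0811,.8664]]);ref=np.array([540,0,73.54])
Q=(W-ref)@B.T;g=z['p'].max(2)
s0=(abs(Q[...,0])<42)&(abs(Q[...,1])<54)
for lo,hi in((-10,-5),(-16,-10),(-22,-16),(-27,-22),(-34,-28),(-45,-38)):
    m=s0&(Q[...,2]>lo)&(Q[...,2]<hi);S=Q[m]
    if len(S)>5:
        print(lo,hi,len(S),np.percentile(S,[1,50,99],axis=0).round(1).tolist(),'grey',np.median(g[m]))
m=s0&(Q[...,2]>-10)&(Q[...,2]<-4.5)&(g<60)&(abs(Q[...,1])<20)
S=Q[m];print('rib top',len(S),np.percentile(S,[1,50,99],axis=0).round(1).tolist())
m=s0&(Q[...,2]>-27)&(Q[...,2]<-22)&(g>130);S=Q[m];print('block top',len(S),np.percentile(S,[1,50,99],axis=0).round(1).tolist())
E
python3 packm.py 20
```

```text
-10 -5 1454 [[-39.6, -53.7, -9.6], [-4.0, -0.2, -6.7], [28.0, 53.7, -5.0]] grey 32.0
-16 -10 206 [[-40.8, -50.0, -15.9], [-4.5, -49.4, -13.0], [27.4, 50.6, -10.1]] grey 15.0
-22 -16 225 [[-41.2, -50.0, -22.0], [-5.6, -49.5, -18.8], [26.9, 50.6, -16.1]] grey 15.0
-27 -22 4232 [[-41.5, -49.6, -26.8], [-5.4, 3.0, -24.2], [26.7, 50.3, -22.4]] grey 187.0
-34 -28 1044 [[-38.3, -49.8, -33.8], [-0.9, 3.3, -31.0], [36.9, 50.4, -28.2]] grey 103.0
-45 -38 2442 [[-41.0, -49.7, -43.6], [-0.3, 9.7, -41.9], [33.7, 50.3, -38.4]] grey 114.0
rib top 765 [[-30.1, -4.4, -8.6], [-3.9, 0.7, -7.0], [20.9, 5.8, -5.5]]
block top 3664 [[-35.6, -28.5, -25.7], [-2.6, 5.2, -24.1], [26.6, 29.8, -22.4]]
```

```bash
python3 go.py 537.2 -0.8 229 -99.33
```

```text
t 15.1 p [544.4  -4.6 329.9] h -100.2 q [-0.83  0.43  0.97  1.9  -0.43  1.   -1.42] F [-0.2  0.2 -0.8] w 42.7
delta m [-0.01   -0.0018  0.1007] spin -0.9 rows 1.6194155810692838 0.08536862309938974
```

>>> arm_command([
  {"claw": 50, "delta_pos": [-0.005, -0.001, 0.03], "spin": -1},
  {"claw": 50, "delta_pos": [-0.01, -0.002, 0.06], "spin": -1},
  {"claw": 50, "delta_pos": [-0.01, -0.002, 0.075], "spin": -1},
  {"claw": 50, "delta_pos": [-0.01, -0.002, 0.075], "spin": -1},
], force=25)

```text
t: 15.6
ee_pos: [536.6, -0.6, 254.2]
eef_rot: [-0.002, 0.997, -0.08, 0.011]
wrist_force: [-0.4, 0.1, 1.0]
grip_width: 42.8
```

```bash
python3 go.py 537.2 -0.8 229 -99.33; python3 look.py 21; python3 packm.py 21;python3 rel.py 21 -60 60
```

```text
t 15.6 p [536.6  -0.6 254.2] h -99.2 q [-0.76  0.51  0.87  1.98 -0.53  0.86 -1.33] F [-0.4  0.1  1. ] w 42.8
delta m [0.0001 0.0003 0.0252] spin 0.1 rows 0.40306066863227846 0.013219209063617898
15.6 [536.6  -0.6 254.2] [619.6 -15.  224.7]
-10 -5 2946 [[-40.4, -53.6, -9.7], [-5.7, 0.2, -6.8], [21.0, 53.7, -5.0]] grey 33.0
-16 -10 541 [[-41.0, -49.9, -15.9], [-9.4, -49.3, -12.9], [19.0, 50.8, -10.0]] grey 15.0
-22 -16 834 [[-41.1, -49.9, -21.9], [12.2, 0.3, -19.3], [40.0, 50.7, -16.1]] grey 15.0
-27 -22 7926 [[-41.4, -49.6, -26.7], [-6.9, 2.7, -24.2], [38.3, 50.4, -22.4]] grey 190.0
-34 -28 1466 [[-39.7, -49.8, -33.9], [-14.2, -0.5, -30.9], [37.0, 50.6, -28.1]] grey 20.0
-45 -38 2918 [[-41.4, -49.7, -43.5], [-12.6, 0.7, -41.9], [34.0, 50.5, -38.2]] grey 115.0
rib top 1611 [[-29.7, -4.7, -8.6], [-4.0, 0.7, -7.1], [19.8, 6.1, -5.6]]
block top 6462 [[-36.0, -28.0, -25.7], [-5.5, 3.3, -24.1], [26.6, 29.1, -22.6]]
```

View pics/w21.png

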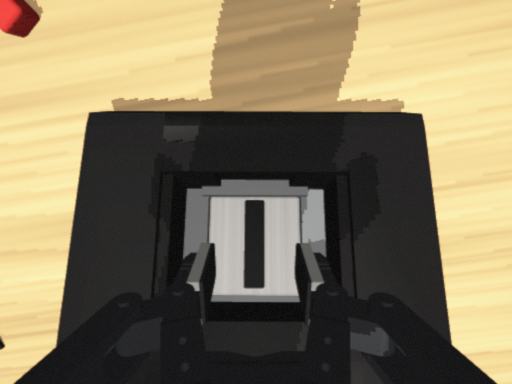

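View pics/rel21.png

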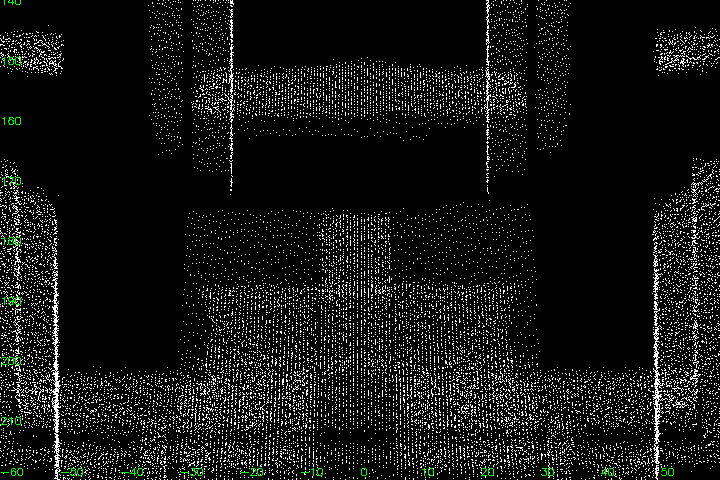

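>>> arm_command([
  {"claw": 40, "delta_pos": [0, -0.0005, 0.012], "spin": 0},
  {"claw": 30, "delta_pos": [0, -0.0005, 0.021], "spin": 0},
  {"claw": 24, "delta_pos": [0, -0.0005, 0.025], "spin": 0},
  {"claw": 24, "delta_pos": [0, -0.0005, 0.025], "spin": 0},
], force=25)

```text
t: 16.15
ee_pos: [537.6, -0.3, 229.7]
eef_rot: [-0.002, 0.997, -0.08, 0.011]
wrist_force: [-0.6, -0.4, -0.1]
grip_width: 20.4
```

```bash
python3 go.py 537.2 -0.8 229 -99.33; python3 look.py 22
```

```text
t 16.15 p [ 5.376e+02 -3.000e-01  2.297e+02] h -99.2 q [-0.73  0.55  0.84  2.   -0.57  0.82 -1.3 ] F [-0.6 -0.4 -0.1] w 20.4
delta m [-0.0004  0.0006  0.0007] spin 0.1 rows 0.016312843074346186 0.011001602986490309
16.15 [ 5.376e+02 -3.000e-01  2.297e+02] [620.7 -14.8 200.3]
```

View pics/w22.png

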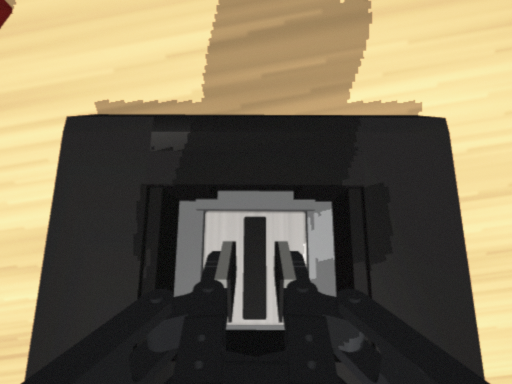

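>>> arm_command([
  {"claw": 15, "delta_pos": [0, 0, 0], "spin": 0},
  {"claw": 8, "delta_pos": [0, 0, 0], "spin": 0},
  {"claw": 8, "delta_pos": [0, 0, 0], "spin": 0},
  {"claw": 8, "delta_pos": [0, 0, 0], "spin": 0},
], force=30)

```text
t: 16.7
ee_pos: [538.0, -0.4, 230.3]
eef_rot: [-0.002, 0.997, -0.08, 0.012]
wrist_force: [1.1, 0.5, 1.4]
grip_width: 10.8
```

>>> arm_command([
  {"claw": 8, "delta_pos": [0.002, 0, -0.004], "spin": 0},
  {"claw": 8, "delta_pos": [0.0075, 0, -0.013], "spin": 0},
  {"claw": 8, "delta_pos": [0.015, 0, -0.026], "spin": 0},
  {"claw": 8, "delta_pos": [0.024, 0, -0.041], "spin": 0},
  {"claw": 8, "delta_pos": [0.032, 0, -0.056], "spin": 0},
], force=30)

```text
t: 17.32
ee_pos: [569.1, -5.8, 288.5]
eef_rot: [-0.002, 0.997, -0.08, 0.012]
wrist_force: [0.1, -0.2, -0.6]
grip_width: 10.7
```

```bash
python3 go.py 519 -346 290 -99.33; python3 look.py 23
```

```text
t 17.32 p [569.1  -5.8 288.5] h -99.2 q [-0.74  0.52  0.89  1.88 -0.5   0.95 -1.35] F [ 0.1 -0.2 -0.6] w 10.7
delta m [ 0.0051  0.3438 -0.0035] spin 0.1 rows 5.501776629022786 0.010871687560874282
17.325 [569.1  -5.8 288.5] [652.2 -20.3 259.3]
```

View pics/w23.png

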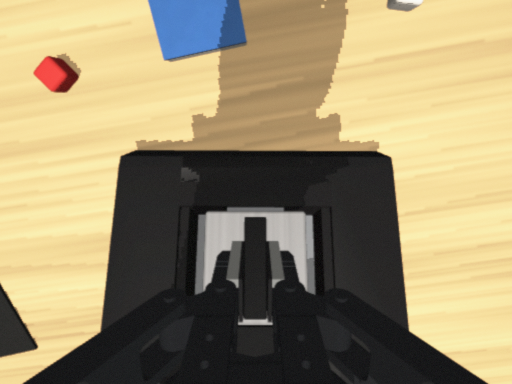

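```bash
cat > relx.py <<'E'
from h import *
import sys
z=np.load(f'w{sys.argv[1]}.npz');d=z['d'];K=z['intrinsics'];g=z['p'].max(2)
Rt=np.array([[1.92384812e-04,-9.45910615e-01,-3.24427298e-01],[9.99999974e-01,2.21e-04,-5e-05],[1.2e-04,-3.24427279e-01,9.45910633e-01]])
v,u=np.mgrid[0:384,0:512];P=np.stack([(u-K[0,2])/K[0,0]*d,(v-K[1,2])/K[1,1]*d,d],-1)
T=P@Rt.T+np.array([83.2,0.1,31.2])
ylim=float(sys.argv[2]) if len(sys.argv)>2 else 28
m=(d>0)&(abs(T[...,1])<ylim)&(T[...,2]>130)&(abs(T[...,0])<100)
im=np.zeros((480,800,3),np.uint8)
for q,c in zip(T[m],g[m]):
    a=int((q[0]+80)*5);b=int((q[2]-140)*4)
    if 0<=a<800 and 0<=b<480: im[b,a]=(0,255,255) if abs(q[1])<6 else (255,255,255)
for k in range(-80,81,20):cv2.putText(im,str(k),((k+80)*5,475),0,.4,(0,255,0),1)
for k in range(140,260,10):cv2.putText(im,str(k),(0,(k-140)*4+4),0,.4,(0,255,0),1)
cv2.imwrite(f'pics/relx{sys.argv[1]}.png',im)
E
python3 relx.py 23
```

```text
(no output)
```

View pics/relx23.png

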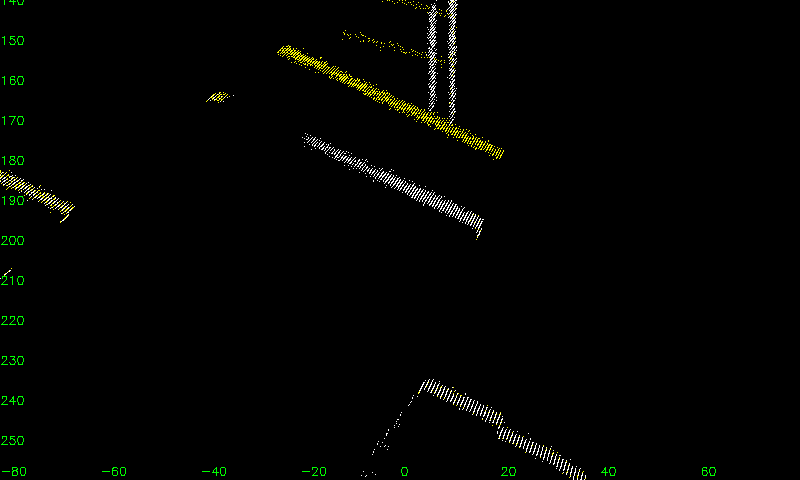

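>>> arm_command([
  {"claw": 8, "delta_pos": [0.005, 0, -0.03], "spin": 0},
  {"claw": 8, "delta_pos": [0.005, 0.02, -0.06], "spin": 0},
  {"claw": 8, "delta_pos": [0.005, 0.065, -0.08], "spin": 0},
  {"claw": 8, "delta_pos": [0.01, 0.11, -0.08], "spin": 0},
  {"claw": 8, "delta_pos": [0.01, 0.155, -0.08], "spin": 0},
], force=30)

```text
t: 18.0
ee_pos: [553.4, -162.3, 370.5]
eef_rot: [-0.002, 0.997, -0.08, 0.015]
wrist_force: [-0.3, 0.2, -1.4]
grip_width: 10.7
```

```bash
python3 go.py 530 -348 340 -99.33
```

```text
t 18.0 p [ 553.4 -162.3  370.5] h -99.2 q [-0.52  0.44  0.97  1.79 -0.42  1.1  -1.14] F [-0.3  0.2 -1.4] w 10.7
delta m [0.0056 0.1873 0.0294] spin 0.1 rows 3.034901182093253 0.013367507017535637
```

>>> arm_command([
  {"claw": 8, "delta_pos": [0.001, 0.04, 0.0], "spin": 0},
  {"claw": 8, "delta_pos": [0.003, 0.09, 0.01], "spin": 0},
  {"claw": 8, "delta_pos": [0.004, 0.14, 0.02], "spin": 0},
  {"claw": 8, "delta_pos": [0.006, 0.187, 0.03], "spin": 0},
  {"claw": 8, "delta_pos": [0.006, 0.187, 0.03], "spin": 0},
], force=30)

```text
t: 18.62
ee_pos: [527.5, -352.5, 339.3]
eef_rot: [-0.001, 0.996, -0.084, 0.014]
wrist_force: [-0.7, 0.8, -1.0]
grip_width: 11.1
```

```bash
python3 go.py 530 -348 290 -99.33;python3 look.py 24 tray;python3 relx.py 24
```

```text
t 18.62 p [ 527.5 -352.5  339.3] h -99.6 q [-0.1   0.58  0.89  1.68 -0.51  1.11 -0.79] F [-0.7  0.8 -1. ] w 11.1
delta m [ 0.0003 -0.0046  0.0493] spin -0.3 rows 0.7928734337524422 0.029799609809913898
18.625 [ 527.5 -352.5  339.3] [ 610.6 -367.7  310.5]
tray 0.73 [162. 111. 325. 254.] [ 546.  -348.5    3.8]
tray 0.62 [236. 326. 276. 357.] [ 327.3 -318.9    3.6]
```

View pics/w24.png

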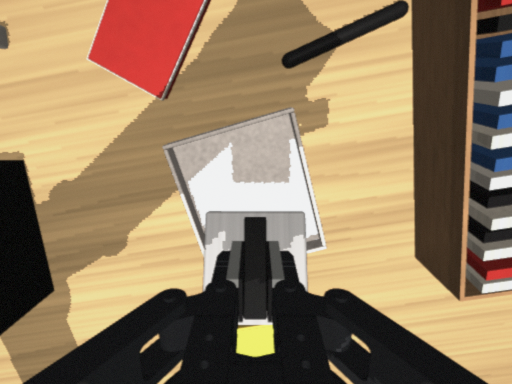

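View pics/relx24.png

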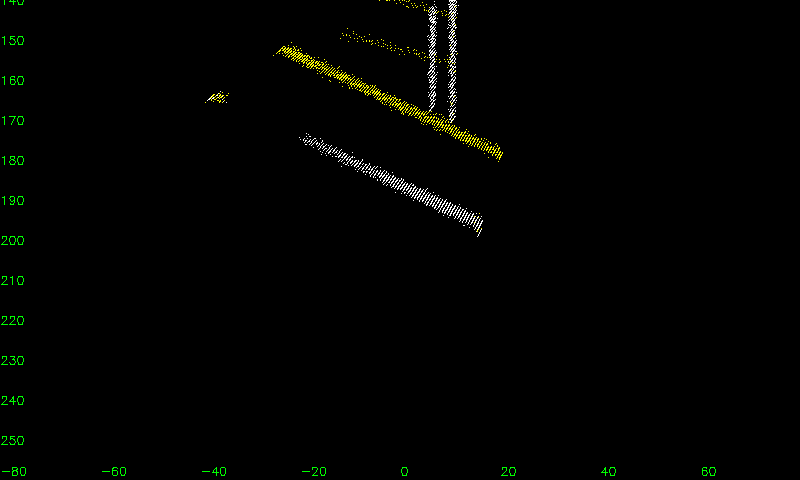

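```bash
python3 - <<'E'
from h import *
z=np.load('w24.npz');c={k:z[k] for k in('intrinsics','R','t')};K=c['intrinsics']
o=-c['R'].T@c['t'];X=[]
for u,v in((165,148),(293,110),(325,247)):
    r=np.array([(u-K[0,2])/K[0,0],(v-K[1,2])/K[1,1],1])@c['R'];X.append(o+r*(25-o[2])/r[2])
X=np.array(X);print(X.round(1));a=X[2]-X[1];b=X[0]-X[1];print(np.linalg.norm(a),np.linalg.norm(b),np.degrees(np.arctan2(a[1],a[0])),np.degrees(np.arctan2(b[1],b[0])),'centre',(X[0]+X[2])/2)
E
```

```text
[[ 584.4 -275.2   25. ]
 [ 598.6 -400.3   25. ]
 [ 454.6 -415.5   25. ]]
144.77151537556023 125.91987843005396 -173.96471202618358 96.46749891876149 centre [ 519.50204995 -345.34002794   25.        ]
```

```bash
python3 go.py 524.5 -345 232 -83.8
```

```text
t 18.73 p [ 530.2 -348.1  339.4] h -99.3 q [-0.1   0.57  0.89  1.68 -0.52  1.11 -0.8 ] F [ 0.5 -0.5 -1.1] w 10.8
delta m [-0.0094 -0.0014  0.1071] spin -15.5 rows 1.721013766991582 1.4453793513592132
```

>>> arm_command([
  {"claw": 8, "delta_pos": [-0.002, 0, 0.02], "spin": -5},
  {"claw": 8, "delta_pos": [-0.005, -0.001, 0.05], "spin": -10},
  {"claw": 8, "delta_pos": [-0.008, -0.001, 0.08], "spin": -15.5},
  {"claw": 8, "delta_pos": [-0.009, -0.001, 0.1], "spin": -15.5},
  {"claw": 8, "delta_pos": [-0.009, -0.001, 0.106], "spin": -15.5},
], force=30)

```text
t: 19.35
ee_pos: [525.3, -344.1, 232.2]
eef_rot: [-0.001, 0.998, 0.055, 0.015]
wrist_force: [0.3, 0.4, -0.9]
grip_width: 11.3
```

```bash
python3 go.py 524.5 -345 217 -83.8;python3 look.py 25;python3 relx.py 25 70
```

```text
t 19.35 p [ 525.3 -344.1  232.2] h -83.7 q [-0.01  0.65  0.73  1.77 -0.57  0.91 -0.48] F [ 0.3  0.4 -0.9] w 11.3
delta m [-0.0013  0.0008  0.0151] spin 0.1 rows 0.24360944798573414 0.004769999012616808
19.35 [ 525.3 -344.1  232.2] [ 609.1 -336.1  203.5]
```

View pics/w25.png

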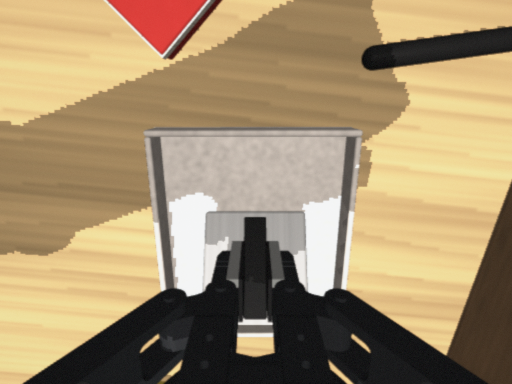

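View pics/relx25.png

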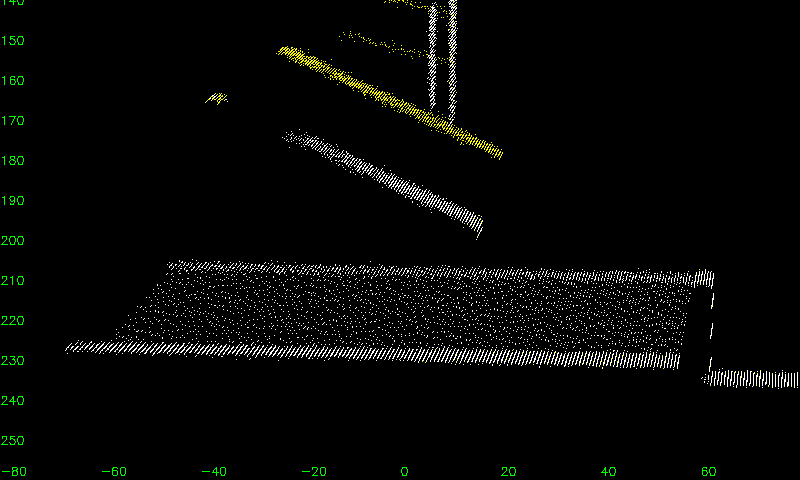

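>>> arm_command([
  {"claw": 10, "delta_pos": [0, 0, 0.008], "spin": 0},
  {"claw": 10, "delta_pos": [0, 0, 0.013], "spin": 0},
  {"claw": 10, "delta_pos": [0, 0, 0.016], "spin": 0},
  {"claw": 10, "delta_pos": [0, 0, 0.017], "spin": 0},
], force=20)

```text
t: 19.9
ee_pos: [525.7, -344.5, 215.2]
eef_rot: [-0.001, 0.998, 0.054, 0.015]
wrist_force: [0.2, 0.6, -0.6]
grip_width: 10.9
```

```bash
python3 go.py 524.5 -345 217 -83.8;python3 look.py 26;python3 relx.py 26 70
```

```text
t 19.9 p [ 525.7 -344.5  215.2] h -83.8 q [ 0.01  0.68  0.72  1.78 -0.59  0.88 -0.47] F [ 0.2  0.6 -0.6] w 10.9
delta m [-0.0012  0.0003 -0.0018] spin 0.0 rows 0.035085469265533735 0.003133685441757437
19.9 [ 525.7 -344.5  215.2] [ 609.6 -336.5  186.5]
```

View pics/relx26.png

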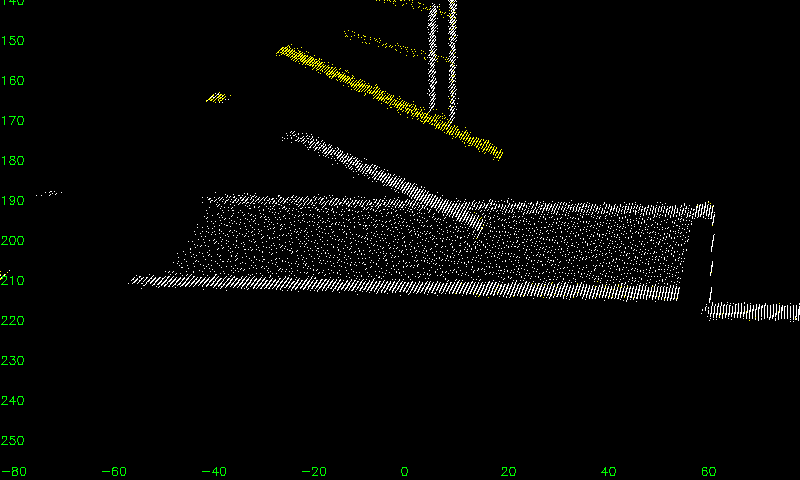

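>>> arm_command([
  {"claw": 10, "delta_pos": [0, 0, 0.002], "spin": 0},
  {"claw": 10, "delta_pos": [-0.006, 0, 0.0035], "spin": 0},
  {"claw": 10, "delta_pos": [-0.012, 0, 0.0055], "spin": 0},
  {"claw": 10, "delta_pos": [-0.016, 0, 0.0075], "spin": 0},
], force=20)

```text
t: 20.45
ee_pos: [512.2, -346.3, 209.8]
eef_rot: [-0.0, 0.998, 0.055, 0.018]
wrist_force: [0.9, 3.4, 9.8]
grip_width: 11.0
```

```bash
python3 go.py 524.5 -345 217 -83.8;python3 look.py 27;python3 relx.py 27 70
```

```text
t 20.45 p [ 512.2 -346.3  209.8] h -83.7 q [ 0.02  0.66  0.71  1.81 -0.6   0.86 -0.44] F [0.9 3.4 9.8] w 11.0
delta m [ 0.0126  0.     -0.0067] spin 0.1 rows 0.2290356070180718 0.005892776635239847
20.45 [ 512.2 -346.3  209.8] [ 596.2 -338.3  181.6]
```

View pics/relx27.png

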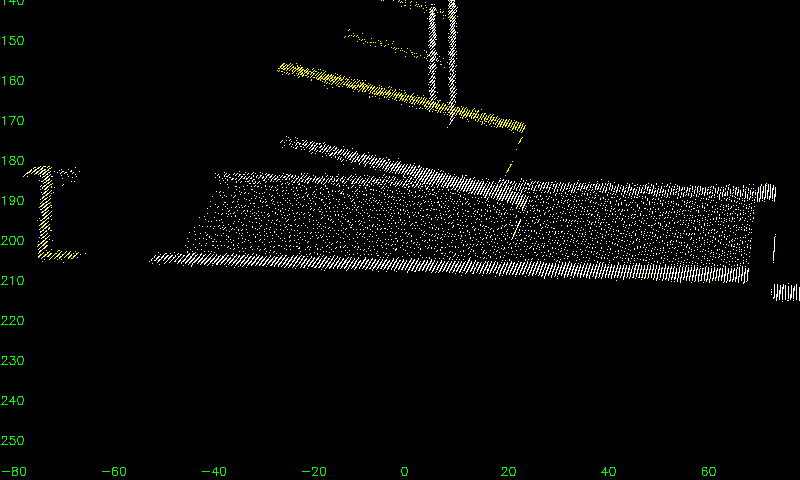

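>>> arm_command([
  {"claw": 10, "delta_pos": [-0.004, 0, 0.002], "spin": 0},
  {"claw": 10, "delta_pos": [-0.007, 0, 0.0045], "spin": 0},
  {"claw": 10, "delta_pos": [-0.01, 0, 0.007], "spin": 0},
  {"claw": 10, "delta_pos": [-0.012, 0, 0.009], "spin": 0},
], force=20)

```text
t: 21.0
ee_pos: [501.0, -348.0, 202.3]
eef_rot: [-0.001, 0.998, 0.054, 0.02]
wrist_force: [-2.4, 3.6, 10.9]
grip_width: 10.8
```

```bash
python3 go.py 524.5 -345 217 -83.8;python3 look.py 28;python3 relx.py 28 70
```

```text
t 21.0 p [ 501.  -348.   202.3] h -83.8 q [ 0.03  0.66  0.7   1.84 -0.61  0.83 -0.42] F [-2.4  3.6 10.9] w 10.8
delta m [ 0.0242 -0.0004 -0.0138] spin 0.0 rows 0.4462392264223525 0.003369535865672503
21.0 [ 501.  -348.   202.3] [ 585.1 -339.9  174.4]
```

View pics/relx28.png

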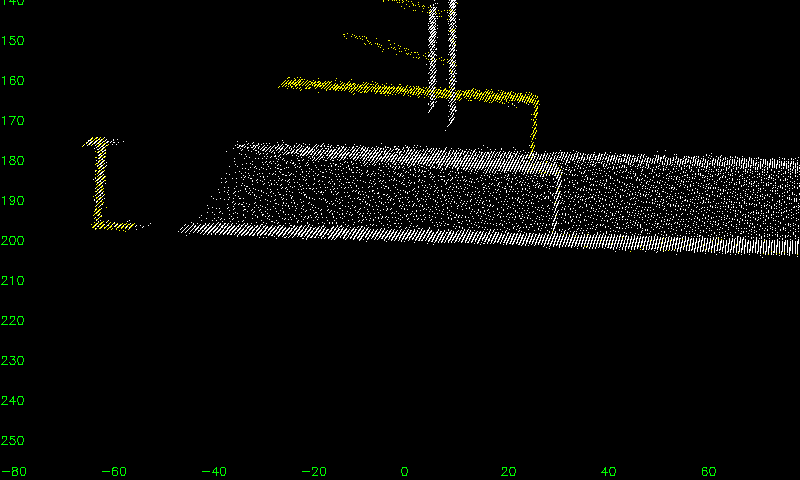

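>>> arm_command([
  {"claw": 12, "delta_pos": [0, 0, 0.0], "spin": 0},
  {"claw": 16, "delta_pos": [0, 0, 0.0], "spin": 0},
  {"claw": 22, "delta_pos": [0, 0, 0.0], "spin": 0},
  {"claw": 35, "delta_pos": [0, 0, 0.0], "spin": 0},
  {"claw": 40, "delta_pos": [0, 0, -0.01], "spin": 0},
], force=20)

```text
t: 21.68
ee_pos: [500.0, -347.7, 211.5]
eef_rot: [-0.001, 0.998, 0.054, 0.019]
wrist_force: [-0.6, -0.1, -0.3]
grip_width: 34.1
```

>>> arm_command([
  {"claw": 40, "delta_pos": [0, 0, -0.03], "spin": 0},
  {"claw": 40, "delta_pos": [0, 0, -0.08], "spin": 0},
  {"claw": 40, "delta_pos": [0, 0, -0.13], "spin": 0},
  {"claw": 40, "delta_pos": [-0.04, 0, -0.17], "spin": 0},
  {"claw": 40, "delta_pos": [-0.04, 0, -0.17], "spin": 0},
])

```text
t: 22.3
ee_pos: [450.8, -355.7, 384.0]
eef_rot: [0.001, 0.998, 0.051, 0.022]
wrist_force: [-0.2, -0.1, -0.4]
grip_width: 33.9
```

```bash
python3 go.py 524.5 -345 217 -83.8;python3 look.py 29 pack tray; python3 - <<'E'
from h import *
for n in('scene','top'):
    p,d=capture(n);cv2.imwrite(f'pics/{n}9.png',p);np.save(f'{n}9.npy',d)
E
```

```text
t 22.3 p [ 450.8 -355.7  384. ] h -84.1 q [-0.1   0.39  0.91  1.78 -0.38  1.11 -0.54] F [-0.2 -0.1 -0.4] w 33.9
delta m [ 0.0672 -0.0036  0.17  ] spin -0.3 rows 2.925529761996117 0.027913580438507783
22.3 [ 450.8 -355.7  384. ] [ 535.  -348.2  356.3]
pack 0.78 [223. 102. 280. 163.] [ 510.1 -348.3   21.7]
tray 0.64 [183.  48. 310. 191.] [ 539.8 -340.     3.9]
tray 0.55 [172. 237. 276. 352.] [ 304.7 -353.4    4. ]
```

View pics/w29.png

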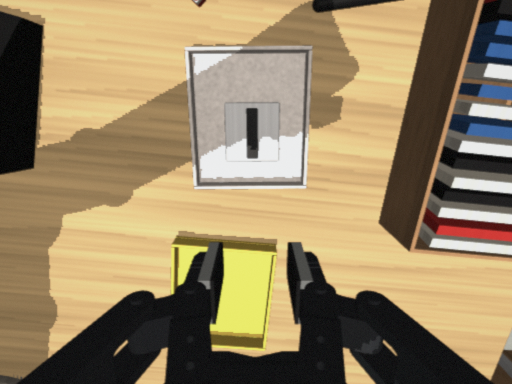

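View pics/top9.png

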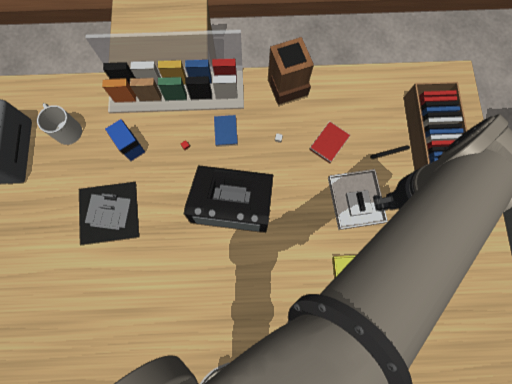

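View pics/scene9.png

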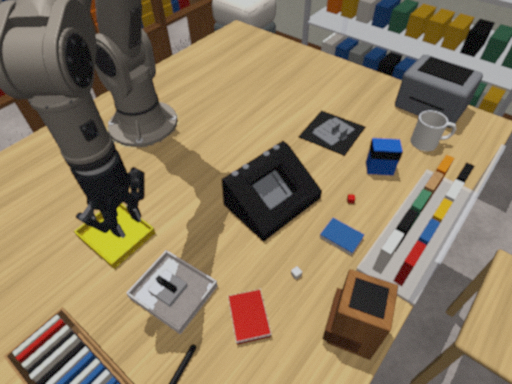

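```bash
python3 - <<'E'
from h import *
def pl(P):
    c=np.median(P,0)
    for _ in range(5):
        n=np.linalg.svd(P-P.mean(0),full_matrices=False)[2][2];n*=np.sign(n[2]);P=P[abs((P-P.mean(0))@n)<2]
    return P.mean(0).round(1),np.arccos(min(1,n[2])).round(3),len(P)
z=np.load('w29.npz');c={k:z[k] for k in('intrinsics','R','t')};W=cloud(z['d'],c)
m=(abs(W[...,0]-510)<45)&(abs(W[...,1]+347)<45)&(W[...,2]>18)&(W[...,2]<26);P=W[m];print('block top',pl(P),P.min(0),P.max(0))
m=(abs(W[...,0]-510)<45)&(abs(W[...,1]+347)<45)&(W[...,2]>33);P=W[m];print('rib',pl(P))
for n in('top','scene'):
    W=cloud(np.load(f'{n}9.npy'),camera_params(n))
    m=(abs(W[...,0]-510)<70)&(abs(W[...,1]-343)<70)&(W[...,2]>6.5)&(W[...,2]<14);print(n,'cover',pl(W[m]))
    A=cv2.imread(f'pics/{n}0.png').astype(int);B=cv2.imread(f'pics/{n}9.png').astype(int)
    for nm in('deck_box','sleeve_pack','card_stack','marker'):
        mm=np.load(f'm_{n}_{nm}.npy');print(nm,abs(A-B)[mm].mean().round(1),end=' ')
print(read_state()['t'],read_state()['wrist_force'])
E
```

```text
block top (array([ 509.7, -348.3,   21.5]), np.float64(0.001), 2518) [ 473.51646546 -381.44420263   18.45333906] [ 543.05565363 -315.98185498   24.41656924]
rib (array([ 469.9, -368.5,  216. ]), np.float64(1.53), 226)
top cover (array([509.1, 342.3,   7.8]), np.float64(0.002), 565)
deck_box 7.3 sleeve_pack 8.4 card_stack 8.6 marker 5.5 scene cover (array([513. , 335.4,  10. ]), np.float64(0.004), 453)
deck_box 8.2 sleeve_pack 8.6 card_stack 9.3 marker 9.0 22.55 [ 0.43413872 -0.00877269 -0.42819998]
```

All checks are good: the pack is flat at the tray floor, the cover is flat on the mat, the bystanders haven't moved and the arm is clear. Handing in.

```bash
python3 -c "
from workcell import *
print(close_job())"
```

```text
the job is handed in; nothing more can be done
None
```

The job is done and handed in at about 22.6 s of the 61 s allowed. `close_job` gave no verdict, so what follows is from my own checks.

**What I did:**
- I squeezed the tab against the rib with the cover still seated. Side profiles from the wrist camera put the tab about 4.7 mm in, then 5.9 mm.
- I pivoted the cover about 20° with its upper edge still at the lip, drew it off, laid it on the black mat and released it.
- I pinched the pack's rib and lifted it out along the slope's normal. I set its far edge on the white tray's floor and rotated it to about 2° off flat before releasing.

**Last checks:**

| Item | Position, x / y (mm) | Target centre (mm) | Tilt (rad) |
|---|---|---|---|
| Cover | about 509 / 342 | mat, 510 / 343 | 0.002–0.004 |
| Pack | about 510 / -348 | tray, 519.5 / -345.5 | 0.001 |

- **Pack height:** its block top stands at 21.5 mm, against about 22 mm expected when it lies on the floor.
- **Bystanders:** the pictures before and after show no movement of the four larger ones. I checked the two dice only by eye.
- **Gripper:** it was clear of everything, with wrist force near zero.

**Disagreements:**
- The scene camera put the cover's visible area about 7 mm off the top camera's value in y. That is well inside the 50 mm allowed.
- The wrist camera was about 1.2 mm off sideways. I corrected for it using the fingers seen in its own pictures.
- My check of the rib's plane failed because it picked up finger points, so I relied on the block top instead.

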